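# Load a ceramic sample rod into a microwave resonator

## Task

Load the slim ceramic sample rod from the black tray into the resonator. The tray's walls stand too close to take it by its handle at a slant, so lift it out, lay it in the sloping cradle with the handle up the slope, and let go, so that it can be taken again by the handle. Then lower it, stem first, down the resonator's sample tube until its hexagonal collar sits flat on the tube's mouth, and let go; it must not fall into the tube, and the thicker rod stays in the tray.

Things in the scene. Friction and masses are not known exactly. Their poses are not given: they have to be found in the camera images.
- slim_rod: Rod to load: white stem 10 mm dia x 100, hex collar 22 across flats x 6, grey handle 18 dia x 44. Origin on its axis at the collar face on the stem side (it seats on the mouth). x axis toward the handle: stem x -0.100..0, collar 0..0.006, handle to 0.050. Mass centre x = -0.022. Starts on the tray floor, collar end up 3.5 degrees, handle to the tray's +x, ends near the walls.
- thick_rod: Rod for a larger resonator, to stay in the tray: stem 18 mm dia (does not fit), collar 28 mm across flats; lengths, handle, origin and axes as the slim rod. It lies parallel to it, about 100 mm away; which lies in which place varies.
- tray: Fixed black open tray, 172 x 232 x 58 mm; inside 158 mm along its x, 218 mm along its y; floor 4 mm and wall tops 58 mm above the worktop. Origin at the centre of its underside. The rods lie along its x (short side), which points roughly to the world's -y. Tall instruments stand beyond it to the right (y below -0.45 m), a tall frame post at the left (x 0.32, y 0.48 m).
- cradle: Fixed grey metal cradle, base plate 140 x 70 mm. Origin at the centre of its underside, z up. Two white V-blocks (90 degree, 23 mm wide on top, for a 10 mm stem) hold the stem on a line in the cradle's x-z plane that rises 40 degrees toward its +x. A rod laid in with its collar at the upper block, handle up, stays there; the handle juts out free.
- cradle_stop (a point): On the groove line at the upper face of the upper V-block: where a resting rod's origin comes to lie; (0.020, 0, 0.098) m in the cradle's frame. Down the slope from here the upper block fills 0 to 8 mm and the lower 82 to 92 mm; between them the stem is free, with 32 mm of room beneath the line.
- resonator: Fixed round microwave resonator: dark foot 110 mm dia, aluminium body 90 to 100 mm dia, 79 mm high, bolt heads to 84 mm, two brass coaxial ports on its sides, and an upright brass sample tube in the middle, 29 mm dia, flared to 37 mm at its mouth 118 mm above the worktop. Origin at the centre of its underside, z up.
- tube_mouth (a point): Centre of the sample tube's mouth, 118 mm above the worktop, z up along the bore. Bore vertical, 14 mm wide, 108 mm deep, its top 9 mm flared to about 20 mm. The collar seats on the flat rim.

How it is judged:
On the way:
1. the slim rod lies in the cradle, handle up the slope, its collar within 30 mm of the stop, and the fingers have let go of it (distance between slim_rod and cradle_stop below 0.03 m and angle between slim_rod's own x axis and vertical between 0.6 and 1.2 rad and linear speed of slim_rod below 0.03 m/s and contact force between the fingers and slim_rod below 0.1 N), for 0.2 s.
At the end, for the whole second after the job is handed in: The slim rod stands handle up in the sample tube, within 0.07 rad of vertical, its collar's face within 4 mm of the mouth's centre sideways and no more than 3 mm above the mouth, released and at rest; the thicker rod lies in the tray (horizontal distance between slim_rod and tube_mouth below 0.004 m and z of slim_rod in the frame of tube_mouth between -0.004 and 0.003 m and angle between slim_rod's own x axis and vertical below 0.07 rad and linear speed of slim_rod below 0.02 m/s and z of thick_rod in the frame of tray below 0.04 m); the robot touches nothing.
It fails at once if the slim rod falls into the sample tube: it moves faster than 0.5 m/s while its stem is in the bore (linear speed of slim_rod above 0.5 m/s and horizontal distance between slim_rod and tube_mouth below 0.012 m and angle between slim_rod's own x axis and vertical below 0.3 rad and z of slim_rod in the frame of tube_mouth below 0.095 m).
It fails at once if the thicker rod is lifted out of the tray (height (world z) of thick_rod above 0.06 m).
It also fails if it takes over 64 s, if anything falls off the work surface, if the arm or the gripper's body presses on something with over 40 N, if the wrist force passes 120 N, or if a joint passes its speed limit or range.

## Robot

A 7-joint arm with a two-finger parallel gripper is mounted at the origin on a cart in front of the work surface, level with it; the furniture and walls round the work are solid. World frame = base frame: x ahead of the robot, y to its left, z up, the work surface at z = 0. Lengths are in m, angles in rad, forces in N, time in s.
With the tool pointing down it reaches from about 0.4 to 0.85 m from the base axis. Payload 10.4 kg.
Tool frame: the origin (TCP) lies on the front face of the gripper's body, between the roots of the fingers; the fingertips stand 73 mm ahead of it and the grasp point (between the pads) lies 54 mm ahead of it; z points along the fingers, y is the line along which they close (so a half turn about z gives the same grasp; the last joint's range is limited). The gripper opens to 85 mm and grips with 20 to 120 N. Pads are 22 mm wide; open, the fingers measure 114 mm over their backs; the gripper's body (76 mm by 85 mm) begins 54 mm behind the grasp point. The pads swing forward as they close: fully open they stand 13 mm farther back than shut.
Start: joints at [-1.353, 0.332, -0.065, 1.46, 0.022, 1.35, -0.088], TCP at [0.149, 0.607, 0.304] pointing down, gripper open.
Joint ranges: [-2.6, 2.6], [-0.5, 2.12], [-1.47, 1.34], [0.16, 2.42], [-1.27, 4.41], [0.06, 2.06], [-2.6, 2.6]. Speed limits (rad/s): [2.22, 2.22, 2.79, 2.79, 3.14, 3.14, 3.14].

## Interface

Orientations are given as a unit quaternion [x, y, z, w].
In Python, from workcell import manip gives the robot as it stands.
- The arm moves only by the shell command python3 -m jog 'ROWS' [FORCE]. ROWS is JSON, a list of rows, each an object with "grip": the gripper command: -1 is fully open, 1 is shut, values between are in proportion; "slide": the shift along the tool's x, y, z in cm, a list of three; "yaw": the turn about the tool's z in rad. A call has 1 to 8 rows; each row shifts and turns the commanded pose from where the row before left it, along the tool's axes as they then stand; what a row does not reach is not made up. A row lasts 1/10 s, in which the tool goes at most 50 mm and 8.59 degrees, less where a joint would pass 70% of its speed; a pose out of reach is approached as far as the arm can. A call with a gripper value outside its range is refused whole. The fingers move at their own pace and stop on an object; FORCE is the grip in N (left out, the last holds). Time passes only in rows, so rows that do not move let the fingers close. It gives the time, the measured TCP pose, the force, the opening and the grip force at its end, in the units of the state.
- manip.get_obs(): the state, without advancing time (a new reading comes with each control period).
- manip.camera(name): name is "scene" or "top" or "wrist"; returns the picture (480x640x3 uint8, blue, green, red); there is no depth.
- manip.calibration(name): a dict with "vfov" (degrees; the focal length in pixels is half the picture's height over the tangent of half this angle, whatever the lens; pixels are square), "cx", "cy" (the principal point, pixels), "camera_from_world" (4x4, takes a point from world to camera coordinates). Camera axes: x right, y down, z forward; pixel columns grow to the right and rows downward; lengths in m; the calibration is good to about 2 mm. A picture is of the moment at which its call begins: read the wrist's pose just before it. calibration takes no time and is no camera call; for the wrist camera it gives the pose at the moment of the call.
- manip.hand_in(): hands the job in; it is judged then, once.
Trained networks look in the newest picture that a camera, given by its name, has taken for a name from the list of things; names that differ only in an ending like _2 or _b are one class to them, and where a whole thing is asked for, a point or a joint stands for the part that bears it (a point fixed in the world has none). Each returns a list of dicts, best first, with "conf" (0 to 1); they miss things now and then, are a little off and sometimes report something else, mostly with a low value. They report only what shows in the picture. A call takes as long as a camera call.
- manip.masks_of(thing, camera): "region" (480x640 bool, what is visible of it) and "centre" ([column, row] in pixels, amid what is visible of it).
The state is a dict: "clock": time; "joint_pos": joint angles; "joint_velocities": joint speeds; "tau": joint torques, N m; "position": TCP position; "ee_rot": TCP orientation; "ft_force": force on the tool from outside, world axes, zero at the start; "torque": the same for the moment, N m; "grip_width": opening from 0.0 (shut) to 1.0 (fully open); "grasp_force": force on a finger pad.
Only numpy, scipy, OpenCV 4.12 (cv2) and the standard library are available. Lean on these libraries where they do the work, as an engineer would, in place of code of your own. Each camera call takes 0.05 s, during which the arm holds its last target. There are 200 camera calls.

## Working session

There is one attempt and no reset: what is moved stays moved. The work goes in short steps, Python scripts to look and compute and a shell command to move; the robot and the scene stay as the last step left them, time stands still between calls to the robot, and variables do not carry over. Pictures are saved under pics/ and viewed, at most 10 in all, crops included, and the job is handed in when it is done.

```bash
ls; mkdir -p pics; python3 -m jog --help | head -40; cat > h.py <<'E'
import numpy as np, cv2
from workcell import manip
from scipy.spatial.transform import Rotation as R
def proj(cal,P):
    P=np.atleast_2d(P);M=cal["camera_from_world"];M=np.array(M);c=P@M[:3,:3].T+M[:3,3]
    f=240/np.tan(np.radians(cal["vfov"])/2)
    return np.c_[cal["cx"]+f*c[:,0]/c[:,2],cal["cy"]+f*c[:,1]/c[:,2]]
def at_z(cal,px,z):
    px=np.atleast_2d(px);M=np.array(cal["camera_from_world"]);f=240/np.tan(np.radians(cal["vfov"])/2)
    d=np.c_[(px[:,0]-cal["cx"])/f,(px[:,1]-cal["cy"])/f,np.ones(len(px))]@M[:3,:3]
    o=-M[:3,:3].T@M[:3,3]
    return o+d*((np.asarray(z)-o[2])/d[:,2])[:,None]
E
python3 - <<'E'
from h import *
np.set_printoptions(precision=3,suppress=True)
o=manip.get_obs();print(o)
for n in("top","scene"):
    im=manip.camera(n);cal=manip.calibration(n);cv2.imwrite(f"pics/{n}0.png",im)
    M=np.array(cal["camera_from_world"]);print(n,cal["vfov"],cal["cx"],cal["cy"],-M[:3,:3].T@M[:3,3],M[2,:3])
    for t in("slim_rod","thick_rod","tray","cradle","resonator"):
        for r in manip.masks_of(t,n)[:2]:
            ys,xs=np.nonzero(r["region"]);print(t,round(r["conf"],2),r["centre"],len(xs),xs.min(),xs.max(),ys.min(),ys.max())
E
```

```text
pics
{'clock': 0.0, 'joint_pos': array([-1.353,  0.333, -0.065,  1.461,  0.022,  1.35 , -0.089]), 'joint_velocities': array([-0.   , -0.   , -0.   ,  0.   ,  0.001,  0.   ,  0.001]), 'tau': array([ -0.   , -62.543,   0.049, -39.161,   0.016,   0.01 ,  -0.   ]), 'position': array([0.149, 0.607, 0.303]), 'ee_rot': array([ 0.12 ,  0.993, -0.001, -0.   ]), 'ft_force': array([ 0.182, -0.644, -0.093]), 'torque': array([-0.028,  0.012, -0.01 ]), 'grasp_force': 0.0, 'grip_width': 0.9988021401773733}
top 57.4425819558829 315.4094250825858 240.7865035076902 [ 0.398 -0.011  0.959] [ 0.132  0.028 -0.991]
slim_rod 0.61 [457.7, 277.5] 442 414 482 273 284
thick_rod 0.74 [449.9, 234.1] 572 410 478 227 241
tray 0.82 [446.4, 257.4] 8627 401 497 199 315
tray 0.42 [317.7, 255.2] 1945 286 352 234 274
cradle 0.73 [319.4, 253.8] 2087 286 353 233 274
resonator 0.62 [201.0, 236.5] 2441 168 231 213 265
scene 43.52340849264531 321.0573012206533 253.47143308976302 [-0.279 -0.567  0.932] [ 0.609  0.449 -0.654]
slim_rod 0.87 [431.9, 356.3] 537 384 455 340 372
thick_rod 0.68 [441.4, 320.3] 629 404 474 308 337
tray 0.59 [426.5, 336.9] 8398 367 491 276 398
cradle 0.97 [325.9, 284.9] 1756 289 356 253 305
resonator 0.73 [243.2, 228.3] 2051 220 266 197 254invalid input: not JSON, or not a number
```

```bash
python3 -c "
import cv2,numpy as np
a=cv2.imread('pics/top0.png')[190:330,150:510];b=cv2.imread('pics/scene0.png')[180:410,190:510]
a=cv2.resize(a,(720,280),interpolation=3);b=cv2.resize(b,(417,300),interpolation=3)
c=np.zeros((580,720,3),np.uint8);c[:280]=a;c[280:,:417]=b;cv2.imwrite('pics/a.png',c)"
```

```text
(no output)
```

View pics/a.png

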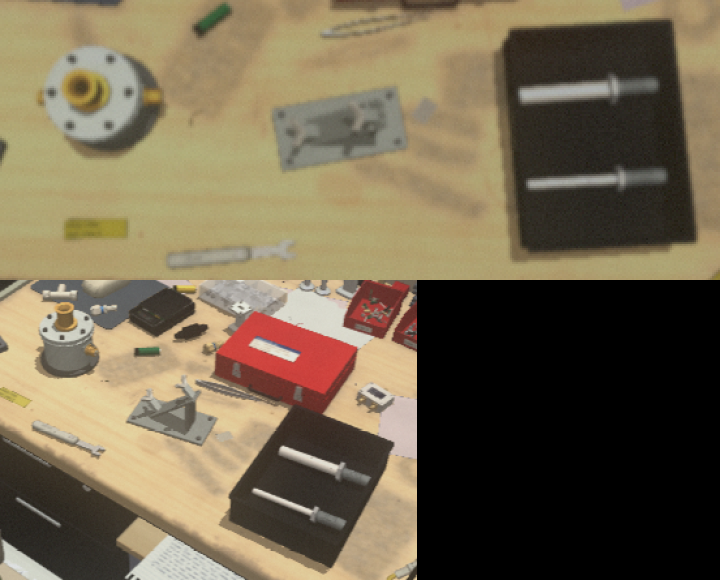

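```bash
python3 - <<'E'
from h import *
np.set_printoptions(precision=4,suppress=True)
cal=manip.calibration("top");manip.camera("top")
print(np.array(cal["camera_from_world"])[:3,:3])
for t,z in(("slim_rod",.012),("thick_rod",.015),("tray",.058),("cradle",.006),("resonator",.08)):
    r=manip.masks_of(t,"top")[0]["region"]
    P=np.argwhere(r)[:,::-1].astype(np.float32)
    rect=cv2.minAreaRect(P);b=cv2.boxPoints(rect)
    W=at_z(cal,b,z);print(t,"centre",W.mean(0)[:2],"corners",W[:,:2].tolist())
for px,z in(((459.8,277.8),.018),((413,281),.007),((482.5,278),.022),((194,236),.118)):
    print(px,at_z(cal,px,z))
E
```

```text
[[ 0.0241 -0.9994 -0.0252]
 [-0.991  -0.0206 -0.1321]
 [ 0.1315  0.0282 -0.9909]]
slim_rod centre [ 0.4482 -0.2701] corners [[0.4364750838274476, -0.1976686503934457], [0.4599786432971436, -0.19832869721169938], [0.45994261362867495, -0.3428038439372596], [0.4365406920929245, -0.3416770488446795]]
thick_rod centre [ 0.5439 -0.2621] corners [[0.5548480026512481, -0.1885539877321716], [0.5614351495125622, -0.33534153307935316], [0.5328997307124499, -0.3353249281304192], [0.5262406031746474, -0.18912053151621513]]
tray centre [ 0.4901 -0.2614] corners [[0.5980667915154163, -0.16070693593718277], [0.617394246333471, -0.3464688359293544], [0.3820565614004326, -0.35889477764751765], [0.36272255166771483, -0.17956126500069466]]
cradle centre [0.4961 0.0059] corners [[0.5162314801765155, 0.0825915899733918], [0.5448087304581449, -0.056781647058131365], [0.4757473727442322, -0.0701988454621218], [0.44743891036366007, 0.06780147918447149]]
resonator centre [0.5157 0.2482] corners [[0.49791601344566533, 0.324777869956582], [0.5894853199719039, 0.28165610728316176], [0.5325281333328672, 0.1711612023036993], [0.44269403425587645, 0.21509070972559116]]
(459.8, 277.8) [[ 0.4494 -0.2935  0.018 ]]
(413, 281) [[ 0.4408 -0.1966  0.007 ]]
(482.5, 278) [[ 0.4498 -0.3398  0.022 ]]
(194, 236) [[0.5136 0.2501 0.118 ]]
```

```bash
python3 -m jog '[{"grip":-1,"slide":[-1.19,-4.8,0],"yaw":0},{"grip":-1,"slide":[-1.19,-4.8,0],"yaw":0},{"grip":-1,"slide":[-1.19,-4.8,0],"yaw":0},{"grip":-1,"slide":[-1.19,-4.8,0],"yaw":0},{"grip":-1,"slide":[-4.6,-1.96,0],"yaw":0},{"grip":-1,"slide":[-4.6,-1.96,0],"yaw":0},{"grip":-1,"slide":[-4.6,-1.96,0],"yaw":0},{"grip":-1,"slide":[-4.6,-1.96,0],"yaw":0}]'
python3 -m jog '[{"grip":-1,"slide":[-4.6,-1.96,0],"yaw":0.14},{"grip":-1,"slide":[0,0,0],"yaw":0.14},{"grip":-1,"slide":[0,0,0],"yaw":0.14},{"grip":-1,"slide":[0,0,0],"yaw":0.14},{"grip":-1,"slide":[0,0,0],"yaw":0.14},{"grip":-1,"slide":[0,0,0],"yaw":0.14},{"grip":-1,"slide":[0,0,0],"yaw":0.14},{"grip":-1,"slide":[0,0,0],"yaw":0.14}]'
python3 - <<'E'
from h import *
np.set_printoptions(precision=4,suppress=True)
o=manip.get_obs();print(o["joint_pos"],o["position"]);print(R.from_quat(o["ee_rot"]).as_matrix())
cal=manip.calibration("wrist");M=np.array(cal["camera_from_world"])
print(cal["vfov"],-M[:3,:3].T@M[:3,3],M[:3,:3])
E
```

```text
clock: 1.7
position: [0.3107, 0.2876, 0.3044]
ee_rot: [0.12, 0.993, 0.001, 0.0]
ft_force: [-0.1, 0.5, 1.5]
grip_width: 1.001
grasp_force: 0.0
clock: 2.5
position: [0.3495, 0.2591, 0.3041]
ee_rot: [0.631, 0.775, 0.0, -0.0]
ft_force: [0.1, -0.2, -0.5]
grip_width: 0.998
grasp_force: 0.0
[-0.9687 -0.1036  0.2119  1.9392  0.0224  1.3033 -0.5596] [0.3495 0.2591 0.3041]
[[-0.2028  0.9792  0.0002]
 [ 0.9792  0.2028  0.0004]
 [ 0.0003  0.0003 -1.    ]]
59.678217474925056 [0.3346 0.3306 0.3747] [[ 0.9792  0.2027  0.0013]
 [ 0.1938 -0.938   0.2873]
 [ 0.0594 -0.2811 -0.9578]]
```

```bash
python3 -m jog '[{"grip":-1,"slide":[-2.5,3.9,0],"yaw":0},{"grip":-1,"slide":[-2.5,3.9,0],"yaw":0},{"grip":-1,"slide":[-2.5,3.9,0],"yaw":0},{"grip":-1,"slide":[0,0,0],"yaw":0},{"grip":-1,"slide":[0,0,0],"yaw":0}]'
python3 - <<'E'
from h import *
np.set_printoptions(precision=4,suppress=True)
cal=manip.calibration("wrist");im=manip.camera("wrist");cv2.imwrite("pics/w1.png",im)
import pickle;pickle.dump(cal,open("w1.pkl","wb"))
for t in("cradle","resonator"):
    for r in manip.masks_of(t,"wrist")[:2]:
        P=np.argwhere(r["region"])[:,::-1].astype(np.float32);print(t,r["conf"],r["centre"],P.min(0),P.max(0))
b=lambda x,y,z:np.array([.496,.006,0])+np.array([.2,-.98,0])*x+np.array([.98,.2,0])*y+[0,0,z]
print(proj(cal,[b(.02,0,.098),b(.02-.0766*.92,0,.098-.643*.092),[.514,.25,.118],b(.07,.035,.006),b(-.07,-.035,.006)]))
E
```

```text
clock: 3.0
position: [0.4799, 0.2097, 0.3035]
ee_rot: [0.63, 0.777, -0.0, -0.0]
ft_force: [-0.5, 0.0, 0.1]
grip_width: 0.998
grasp_force: 0.0
cradle 0.77 [287.8, 383.9] [253. 328.] [323. 442.]
resonator 0.96 [383.8, 154.8] [308.  64.] [454. 239.]
[[282.5585 482.6729]
 [286.0554 368.0705]
 [382.103  182.2383]
 [321.8237 447.3857]
 [252.3716 331.1421]]
```

View pics/w1.png

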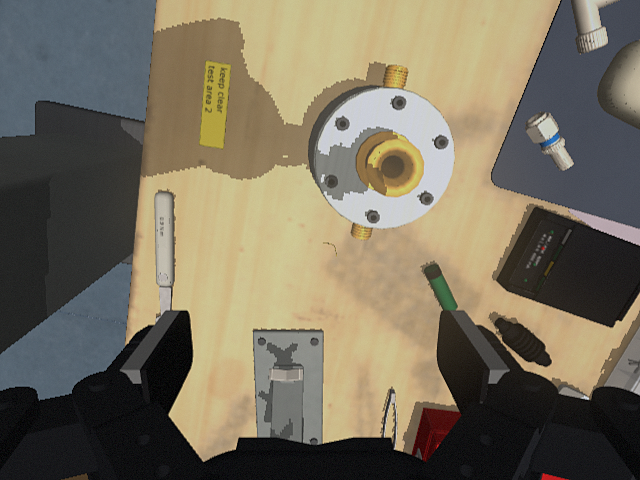

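```bash
python3 - <<'E'
from h import *
import pickle
np.set_printoptions(precision=4,suppress=True)
cal=pickle.load(open("w1.pkl","rb"));im=cv2.imread("pics/w1.png")
print(at_z(cal,(396.3,166.3),.118), at_z(cal,(368,166),.118)-at_z(cal,(424,166),.118))
hsv=cv2.cvtColor(im,cv2.COLOR_BGR2HSV)
c=cv2.HoughCircles(cv2.GaussianBlur(cv2.cvtColor(im,cv2.COLOR_BGR2GRAY),(3,3),0)[100:240,300:460],cv2.HOUGH_GRADIENT_ALT,1,10,param1=100,param2=.7,minRadius=8,maxRadius=85);print(c+np.array([300,100,0,0])[:c.shape[-1]] if c is not None else None)
print(at_z(cal,[(254,330),(323,330),(262,341),(313,341),(287.5,372)],[.006,.006,.006,.006,.045]))
E
```

```text
[[0.52   0.2612 0.118 ]] [[-0.0333 -0.007   0.    ]]
[[[393.     165.      28.7885]
  [393.     165.      16.2044]]]
[[0.4491 0.0692 0.006 ]
 [0.5154 0.0832 0.006 ]
 [0.4588 0.0588 0.006 ]
 [0.5083 0.0692 0.006 ]
 [0.4876 0.0558 0.045 ]]
```

```bash
python3 -m jog '[{"grip":-1,"slide":[-4.67,-1.4,0],"yaw":0},{"grip":-1,"slide":[-4.67,-1.4,0],"yaw":0},{"grip":-1,"slide":[-4.67,-1.4,0],"yaw":0},{"grip":-1,"slide":[-4.67,-1.4,0],"yaw":0},{"grip":-1,"slide":[-4.67,-1.4,0],"yaw":0},{"grip":-1,"slide":[-4.67,-1.4,0],"yaw":0},{"grip":-1,"slide":[-4.67,-1.4,0],"yaw":0.14},{"grip":-1,"slide":[0,0,0],"yaw":0}]'
python3 -m jog '[{"grip":-0.2,"slide":[0,0,0],"yaw":0},{"grip":-0.2,"slide":[0,0,0],"yaw":0}]'
cat >> h.py <<'E'
def axisfit(region):
    P=np.argwhere(region)[:,::-1].astype(np.float32)
    vx,vy,x0,y0=cv2.fitLine(P,cv2.DIST_HUBER,0,.01,.01).ravel()
    t=(P-[x0,y0])@[vx,vy];return np.array([[x0+vx*t.min(),y0+vy*t.min()],[x0+vx*t.max(),y0+vy*t.max()]])
E
python3 - <<'E'
from h import *
np.set_printoptions(precision=4,suppress=True)
o=manip.get_obs();print(o["position"],R.from_quat(o["ee_rot"]).as_matrix()[:,0])
cal=manip.calibration("wrist");im=manip.camera("wrist");cv2.imwrite("pics/w2.png",im)
for r in manip.masks_of("slim_rod","wrist")[:2]:
    a=axisfit(r["region"]);a=a[np.argsort(a[:,1])];print(r["conf"],r["centre"],a.tolist(),at_z(cal,a,[.009,.019]))
E
```

```text
clock: 3.95
position: [0.4503, -0.1354, 0.3045]
ee_rot: [0.686, 0.727, 0.001, 0.001]
ft_force: [0.2, 1.1, 0.2]
grip_width: 0.999
grasp_force: 0.0
clock: 4.15
position: [0.4519, -0.1283, 0.3039]
ee_rot: [0.681, 0.733, 0.0, -0.0]
ft_force: [0.9, 0.6, 0.3]
grip_width: 0.69
grasp_force: 0.0
[ 0.4519 -0.1283  0.3039] [-0.0733  0.9973  0.0009]
```

View pics/w2.png

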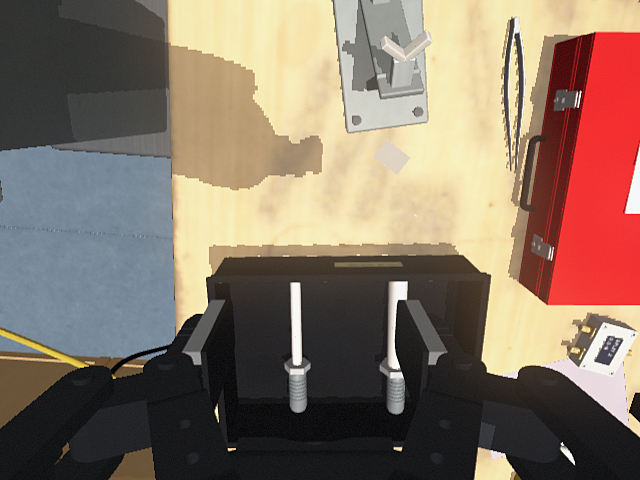

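```bash
python3 - <<'E'
from h import *
np.set_printoptions(precision=4,suppress=True)
cal=manip.calibration("wrist")
print(at_z(cal,[(295.3,282),(296.7,361),(298,412),(406,57)],[.010,.015,.019,.093]))
E
```

```text
[[ 0.4403 -0.2077  0.01  ]
 [ 0.4468 -0.289   0.015 ]
 [ 0.4517 -0.3453  0.019 ]
 [ 0.5012 -0.0177  0.093 ]]
```

```bash
python3 -m jog '[{"grip":-0.2,"slide":[-4,-0.57,0],"yaw":0},{"grip":-0.2,"slide":[-4,-0.57,0],"yaw":0},{"grip":-0.2,"slide":[-4,-0.57,0],"yaw":0},{"grip":-0.2,"slide":[0,0,4],"yaw":0},{"grip":-0.2,"slide":[0,0,4],"yaw":0},{"grip":-0.2,"slide":[0,0,4],"yaw":0},{"grip":-0.2,"slide":[0,0,4],"yaw":0},{"grip":-0.2,"slide":[0,0,0],"yaw":0}]'
python3 -m jog '[{"grip":-0.2,"slide":[0,0,0],"yaw":0}]'
python3 - <<'E'
from h import *
cv2.imwrite("pics/w3.png",manip.camera("wrist"))
cal=manip.calibration("wrist");o=manip.get_obs();p=o["position"];M=R.from_quat(o["ee_rot"]).as_matrix()
print(proj(cal,[p+M@[0,0,z] for z in(.2,)]), p)
for r in manip.masks_of("slim_rod","wrist")[:2]:print(r["conf"],r["centre"])
E
```

```text
clock: 5.05
position: [0.4411, -0.2485, 0.1396]
ee_rot: [0.681, 0.732, -0.002, -0.004]
ft_force: [-0.4, -0.2, 0.7]
grip_width: 0.601
grasp_force: 0.0
clock: 5.15
position: [0.4434, -0.2504, 0.1445]
ee_rot: [0.682, 0.732, -0.0, -0.0]
ft_force: [0.1, -0.7, 1.6]
grip_width: 0.6
grasp_force: 0.0
[[314.04677601 227.17270428]] [ 0.44411848 -0.25084953  0.14551236]
0.76 [316.4, 318.2]
```

View pics/w3.png

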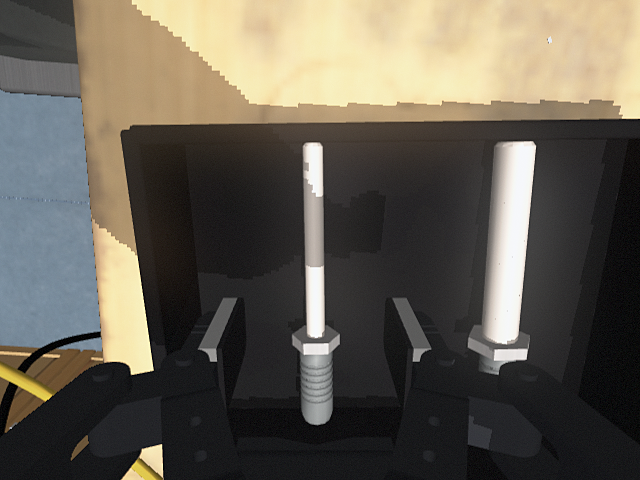

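```bash
python3 - <<'E'
from h import *
np.set_printoptions(precision=4,suppress=True)
cal=manip.calibration("wrist");o=manip.get_obs();print(o["position"],R.from_quat(o["ee_rot"]).as_matrix()[:,0])
print(at_z(cal,[(313,143),(316,336),(317.5,424)],[.010,.015,.019]))
E
```

```text
[ 0.4444 -0.251   0.146 ] [-0.0707  0.9975 -0.0007]
[[ 0.4401 -0.192   0.01  ]
 [ 0.4488 -0.2932  0.015 ]
 [ 0.4535 -0.3469  0.019 ]]
```

```bash
python3 -m jog '[{"grip":-0.2,"slide":[0,0,2.5],"yaw":0.01},{"grip":-0.2,"slide":[0,0,2.5],"yaw":0},{"grip":-0.2,"slide":[0,0,1.6],"yaw":0},{"grip":-0.2,"slide":[0,0,0],"yaw":0},{"grip":-0.2,"slide":[0,0,0],"yaw":0}]'
python3 -m jog '[{"grip":1,"slide":[0,0,0],"yaw":0},{"grip":1,"slide":[0,0,0],"yaw":0},{"grip":1,"slide":[0,0,0],"yaw":0},{"grip":1,"slide":[0,0,0],"yaw":0},{"grip":1,"slide":[0,0,0],"yaw":0},{"grip":1,"slide":[0,0,0],"yaw":0}]' 50
```

```text
clock: 5.75
position: [0.4438, -0.2512, 0.079]
ee_rot: [0.686, 0.728, 0.0, 0.001]
ft_force: [-0.6, 0.5, 0.3]
grip_width: 0.603
grasp_force: 0.0
clock: 6.35
position: [0.4437, -0.2509, 0.0785]
ee_rot: [0.686, 0.728, 0.0, 0.0]
ft_force: [-1.5, 2.1, 6.9]
grip_width: 0.091
grasp_force: 50.1
```

```bash
python3 -m jog '[{"grip":1,"slide":[0,0,-1],"yaw":0},{"grip":1,"slide":[0,0,-2],"yaw":0},{"grip":1,"slide":[0,0,-2.5],"yaw":0},{"grip":1,"slide":[0,0,-3],"yaw":0},{"grip":1,"slide":[0,0,-3],"yaw":0},{"grip":1,"slide":[0,0,-3],"yaw":0},{"grip":1,"slide":[0,0,-2],"yaw":0},{"grip":1,"slide":[0,0,-1],"yaw":0}]'
python3 -m jog '[{"grip":1,"slide":[0,0,0],"yaw":0},{"grip":1,"slide":[0,0,0],"yaw":0}]'
python3 - <<'E'
from h import *
np.set_printoptions(precision=4,suppress=True)
im=manip.camera("wrist");cv2.imwrite("pics/w4.png",im);s=manip.camera("scene")
cv2.imwrite("pics/w4c.png",np.vstack([im,cv2.resize(s[200:420,220:540],(640,440))])[:,:][::1])
o=manip.get_obs();print(o["position"],o["grip_width"],R.from_quat(o["ee_rot"]).as_matrix()[:,0])
c=np.vstack([im[100:480,100:540],cv2.resize(s[200:360,260:480],(440,320))]);cv2.imwrite("pics/w4c.png",cv2.resize(c,(0,0),fx=.85,fy=.85))
E
```

```text
clock: 7.15
position: [0.4434, -0.2513, 0.255]
ee_rot: [0.686, 0.728, 0.001, 0.001]
ft_force: [0.3, -0.0, -1.5]
grip_width: 0.093
grasp_force: 49.2
clock: 7.35
position: [0.4428, -0.2506, 0.2521]
ee_rot: [0.686, 0.728, -0.0, -0.001]
ft_force: [0.6, -0.1, -1.1]
grip_width: 0.09
grasp_force: 49.2
[ 0.4426 -0.2506  0.2517] 0.08997098977935923 [-0.0599  0.9982  0.0005]
```

View pics/w4c.png

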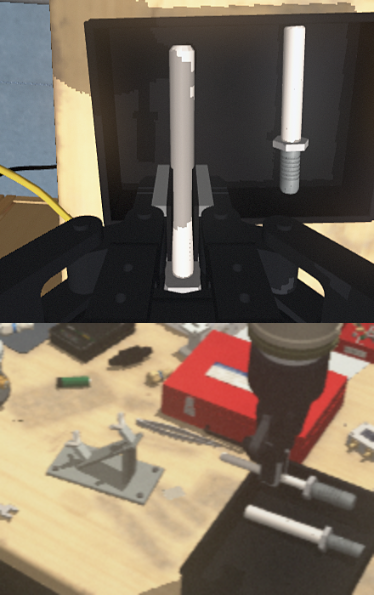

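```bash
python3 - <<'E'
from h import *
np.set_printoptions(precision=4,suppress=True)
cal=manip.calibration("wrist");o=manip.get_obs();p=o["position"];M=R.from_quat(o["ee_rot"]).as_matrix()
for th in(-10,0,3.5,10,20):
    t=np.radians(th);print(th,proj(cal,[p+M@(np.array([0,0,.067])+L*np.array([np.cos(t),0,np.sin(t)])) for L in(.058,-.042)]).ravel())
E
```

```text
-10 [314.1446 168.1146 314.1581 404.4211]
0 [314.1229 161.512  314.1716 418.119 ]
3.5 [314.1162 160.6712 314.1765 422.5589]
10 [314.1051 160.8878 314.1858 430.2039]
20 [314.0909 165.1376 314.2004 440.116 ]
```

```bash
python3 -m jog '[{"grip":1,"slide":[2,0.52,0],"yaw":0},{"grip":1,"slide":[4,1.03,0],"yaw":0},{"grip":1,"slide":[4,1.03,0],"yaw":0},{"grip":1,"slide":[4,1.03,0],"yaw":0},{"grip":1,"slide":[4,1.03,0],"yaw":0},{"grip":1,"slide":[4,1.03,0],"yaw":0},{"grip":1,"slide":[3,0.79,0],"yaw":0},{"grip":1,"slide":[1.15,0.31,0],"yaw":0}]'
python3 -m jog '[{"grip":1,"slide":[0,0,0],"yaw":-0.075},{"grip":1,"slide":[0,0,0],"yaw":-0.075},{"grip":1,"slide":[0,0,0],"yaw":0},{"grip":1,"slide":[0,0,0],"yaw":0}]' 50
python3 - <<'E'
from h import *
np.set_printoptions(precision=4,suppress=True)
o=manip.get_obs();p=o["position"];M=R.from_quat(o["ee_rot"]).as_matrix();print(p,M[:,0])
cal=manip.calibration("wrist");im=manip.camera("wrist");manip.camera("wrist")
u=np.array([.205,-.979,0]);v=np.array([.979,.205,0]);st=np.array([.5006,-.014,.098])
low=st-.082*(u*np.cos(.698)+[0,0,.643])
for q in(st,low,low+v*.0115+[0,0,.007],low-v*.0115+[0,0,.007]):print(proj(cal,q))
cv2.imwrite("pics/w5.png",im[:,120:520])
E
```

```text
clock: 8.25
position: [0.4949, 0.0177, 0.2517]
ee_rot: [0.684, 0.729, -0.001, -0.001]
ft_force: [0.8, -0.8, -0.8]
grip_width: 0.091
grasp_force: 49.2
clock: 8.65
position: [0.4948, 0.0136, 0.2524]
ee_rot: [0.63, 0.776, -0.0, -0.0]
ft_force: [0.2, -0.5, 0.4]
grip_width: 0.092
grasp_force: 49.2
[0.4948 0.0136 0.2524] [-0.2054  0.9787 -0.0002]
[[314.3147 294.0319]]
[[314.3557 173.7681]]
[[332.1619 175.2759]]
[[296.5496 175.2619]]
```

View pics/w5.png

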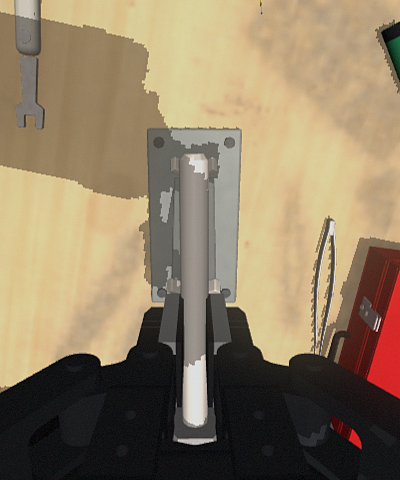

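```bash
python3 -m jog '[{"grip":1,"slide":[0,0,2.5],"yaw":0},{"grip":1,"slide":[0,0,2.5],"yaw":0},{"grip":1,"slide":[0,0,2],"yaw":0},{"grip":1,"slide":[0,0,0.8],"yaw":0},{"grip":1,"slide":[0,0,0],"yaw":0}]' 25
python3 -m jog '[{"grip":1,"slide":[0,0,0.5],"yaw":0},{"grip":1,"slide":[0,0,0.5],"yaw":0},{"grip":1,"slide":[0,0,0.5],"yaw":0},{"grip":1,"slide":[0,0,0],"yaw":0}]' 25
python3 -m jog '[{"grip":1,"slide":[0,0,0.4],"yaw":0},{"grip":1,"slide":[0,0,0.4],"yaw":0},{"grip":1,"slide":[0,0,0],"yaw":0}]'
```

```text
clock: 9.25
position: [0.4946, 0.014, 0.1742]
ee_rot: [0.629, 0.777, -0.001, -0.0]
ft_force: [-0.0, 0.1, -1.1]
grip_width: 0.092
grasp_force: 49.2
clock: 9.65
position: [0.4951, 0.0145, 0.1602]
ee_rot: [0.629, 0.777, 0.0, -0.0]
ft_force: [-4.7, 1.3, 6.3]
grip_width: 0.09
grasp_force: 50.6
clock: 9.95
position: [0.4947, 0.0146, 0.1522]
ee_rot: [0.629, 0.777, 0.0, -0.001]
ft_force: [-8.1, 2.6, 9.9]
grip_width: 0.087
grasp_force: 52.8
```

```bash
python3 -m jog '[{"grip":1,"slide":[0,-0.15,0.2],"yaw":0},{"grip":1,"slide":[0,0,0.3],"yaw":0},{"grip":1,"slide":[0,0,0],"yaw":0}]' 20
python3 - <<'E'
from h import *
o=manip.get_obs();print(o["position"],o["ft_force"],o["torque"])
w=manip.camera("wrist");s=manip.camera("scene")
c=np.vstack([cv2.resize(w[100:480,220:420],(300,570)),np.zeros((0,300,3),np.uint8)])
d=cv2.resize(s[190:340,240:400],(480,450));e=np.zeros((570,780,3),np.uint8);e[:,:300]=c;e[:450,300:]=d;cv2.imwrite("pics/w6.png",e)
E
```

```text
clock: 10.25
position: [0.4941, 0.0143, 0.1479]
ee_rot: [0.629, 0.777, 0.001, 0.0]
ft_force: [-4.9, 0.8, 12.1]
grip_width: 0.092
grasp_force: 53.9
[0.49409836 0.01427643 0.14788131] [-4.87130851  0.8206091  12.09138318] [-0.0745718   0.95239583 -0.18989967]
```

View pics/w6.png

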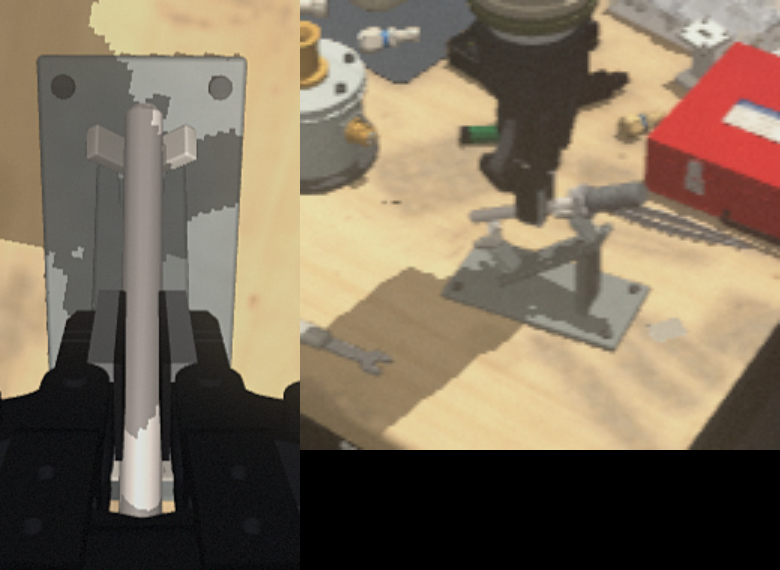

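```bash
python3 -m jog '[{"grip":1,"slide":[0,-0.1,0.3],"yaw":0},{"grip":1,"slide":[0,0,0.3],"yaw":0},{"grip":1,"slide":[0,0,0],"yaw":0}]' 20
python3 -m jog '[{"grip":1,"slide":[0,0,0.25],"yaw":0},{"grip":1,"slide":[0,0,0],"yaw":0}]' 20
```

```text
clock: 10.65
position: [0.4938, 0.0141, 0.1423]
ee_rot: [0.629, 0.777, 0.001, 0.001]
ft_force: [-2.6, 1.1, 12.4]
grip_width: 0.089
grasp_force: 55.4
clock: 10.85
position: [0.4938, 0.0142, 0.1402]
ee_rot: [0.629, 0.777, 0.001, 0.0]
ft_force: [-5.4, 1.7, 18.7]
grip_width: 0.089
grasp_force: 56.6
```

```bash
python3 -m jog '[{"grip":1,"slide":[0,0,0.15],"yaw":0},{"grip":1,"slide":[0,0,0],"yaw":0},{"grip":0.5,"slide":[0,0,0],"yaw":0},{"grip":0.2,"slide":[0,0,0],"yaw":0},{"grip":0.2,"slide":[0,0,0],"yaw":0},{"grip":0.2,"slide":[0,0,0],"yaw":0},{"grip":0.2,"slide":[0,0,0],"yaw":0},{"grip":0.2,"slide":[0,0,0],"yaw":0}]' 20
python3 - <<'E'
from h import *
o=manip.get_obs();print(o["position"],o["ft_force"],o["grip_width"])
w=manip.camera("wrist");s=manip.camera("scene")
e=np.zeros((570,780,3),np.uint8);e[:,:300]=cv2.resize(w[100:480,220:420],(300,570));e[:450,300:]=cv2.resize(s[190:340,240:400],(480,450));cv2.imwrite("pics/w7.png",e)
E
```

```text
clock: 11.65
position: [0.4926, 0.0137, 0.1368]
ee_rot: [0.629, 0.777, -0.0, -0.0]
ft_force: [0.0, 0.7, 0.5]
grip_width: 0.401
grasp_force: 0.0
[0.49256803 0.01368263 0.13676489] [0.04769011 0.66316533 0.4581803 ] 0.40116797089456896
```

View pics/w7.png

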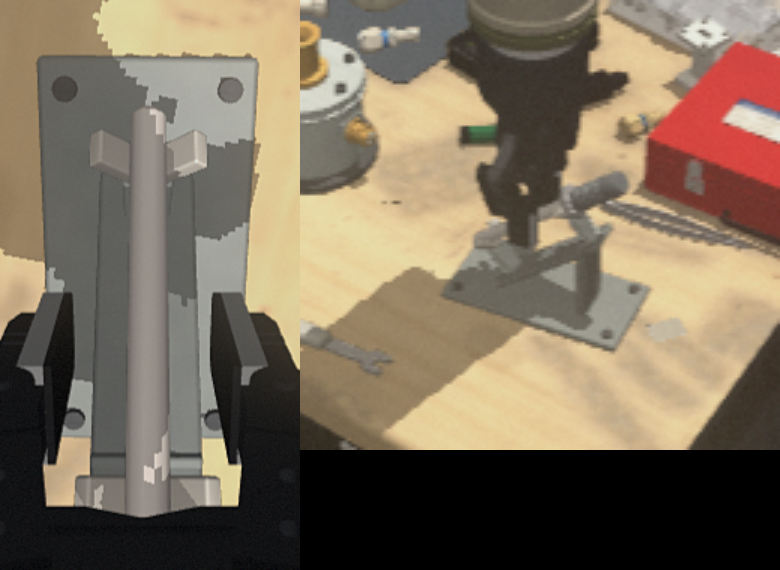

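```bash
python3 -m jog '[{"grip":0.2,"slide":[0,0,-2],"yaw":0},{"grip":0.2,"slide":[0,0,-4],"yaw":0},{"grip":0.2,"slide":[0,0,-4],"yaw":0},{"grip":0.2,"slide":[0,0,-4],"yaw":0},{"grip":0.2,"slide":[4.6,1.26,0],"yaw":0},{"grip":0.2,"slide":[4.6,1.26,0],"yaw":0},{"grip":0.2,"slide":[4.6,1.26,0],"yaw":0},{"grip":0.2,"slide":[4.6,1.26,0],"yaw":0}]'
python3 -m jog '[{"grip":0.2,"slide":[4.6,1.26,0],"yaw":0},{"grip":0.2,"slide":[4.6,1.26,0],"yaw":0},{"grip":0.2,"slide":[0,0,0],"yaw":0},{"grip":0.2,"slide":[0,0,0],"yaw":0},{"grip":0.2,"slide":[0,0,0],"yaw":0}]'
python3 - <<'E'
from h import *
np.set_printoptions(precision=4,suppress=True)
o=manip.get_obs();print(o["position"])
cal=manip.calibration("wrist");im=manip.camera("wrist");cv2.imwrite("pics/w8.png",im)
q=proj(cal,[.5195,.2612,.118])[0];print(q)
x,y=q.astype(int)
g=cv2.medianBlur(cv2.cvtColor(im,cv2.COLOR_BGR2GRAY),3)[y-90:y+90,x-90:x+90]
c=cv2.HoughCircles(g,cv2.HOUGH_GRADIENT_ALT,1,5,param1=80,param2=.6,minRadius=8,maxRadius=60)
f=240/np.tan(np.radians(cal["vfov"])/2)
if c is not None:
    for k in c.reshape(-1,c.shape[-1]):
        p=(k[0]+x-90,k[1]+y-90);print(p,k[2],"diam mm",2*k[2]/f*(cal["camera_from_world"][2]@np.array([.5195,.2612,.118,1]))*1000,at_z(cal,p,.118))
t=im[y-75:y+75,x-75:x+75];cv2.imwrite("pics/w8c.png",cv2.resize(t,(600,600),interpolation=3));print(x,y)
E
```

```text
clock: 12.55
position: [0.5034, 0.2061, 0.2771]
ee_rot: [0.629, 0.777, 0.0, -0.0]
ft_force: [0.9, 0.8, 0.2]
grip_width: 0.4
grasp_force: 0.0
clock: 13.05
position: [0.5093, 0.2982, 0.2768]
ee_rot: [0.63, 0.777, -0.0, 0.0]
ft_force: [0.2, -1.5, 0.3]
grip_width: 0.403
grasp_force: 0.0
[0.5093 0.2982 0.2768]
[317.8995 306.2958]
(np.float64(317.0), np.float64(308.0)) 23.639257 diam mm 28.447532637630832 [[0.5192 0.26   0.118 ]]
(np.float64(338.0), np.float64(283.0)) 53.343334 diam mm 64.19348175487345 [[0.528  0.2784 0.118 ]]
(np.float64(318.0), np.float64(289.0)) 32.489876 diam mm 39.09838558692233 [[0.5172 0.2722 0.118 ]]
(np.float64(299.0), np.float64(276.0)) 53.484493 diam mm 64.36335286484288 [[0.5045 0.278  0.118 ]]
(np.float64(330.0), np.float64(270.0)) 52.987846 diam mm 63.765686952502314 [[0.5216 0.2855 0.118 ]]
(np.float64(308.0), np.float64(279.0)) 24.282007 diam mm 29.221019096718464 [[0.5101 0.2773 0.118 ]]
(np.float64(290.0), np.float64(249.0)) 30.225187 diam mm 36.37305464228 [[0.4962 0.2933 0.118 ]]
(np.float64(318.0), np.float64(289.0)) 23.04604 diam mm 27.7336530163823 [[0.5172 0.2722 0.118 ]]
(np.float64(270.0), np.float64(249.0)) 17.529638 diam mm 21.09520397783634 [[0.4849 0.291  0.118 ]]
(np.float64(299.0), np.float64(276.0)) 17.899094 diam mm 21.53980731628878 [[0.5045 0.278  0.118 ]]
(np.float64(295.0), np.float64(359.0)) 18.59974 diam mm 22.382965536159194 [[0.513  0.2228 0.118 ]]
(np.float64(258.0), np.float64(305.0)) 12.310265 diam mm 14.814198569888687 [[0.4841 0.2546 0.118 ]]
(np.float64(326.0), np.float64(228.0)) 10.312382 diam mm 12.409942110110874 [[0.5138 0.3099 0.118 ]]
317 306
```

View pics/w8c.png

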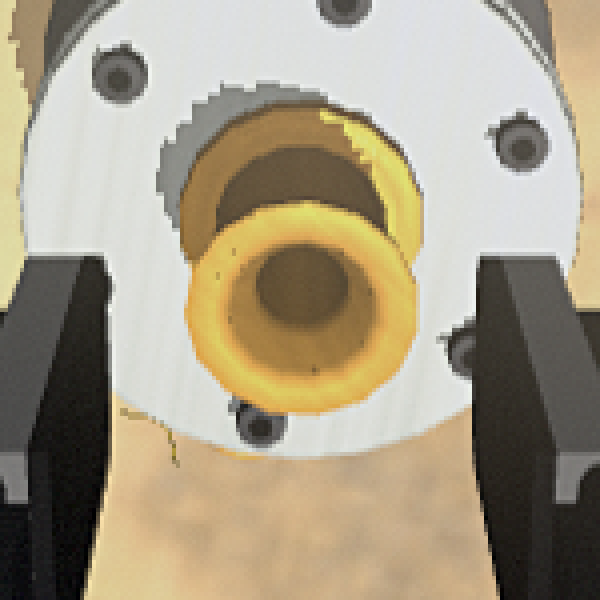

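```bash
python3 -m jog '[{"grip":0,"slide":[-4.67,-1.23,0],"yaw":0},{"grip":0,"slide":[-4.67,-1.23,0],"yaw":0},{"grip":0,"slide":[-4.67,-1.23,0],"yaw":0},{"grip":0,"slide":[-4.67,-1.23,0],"yaw":0},{"grip":0,"slide":[-4.67,-1.23,0],"yaw":0},{"grip":0,"slide":[-4.67,-1.23,0],"yaw":0},{"grip":0,"slide":[0,0,0],"yaw":0},{"grip":0,"slide":[0,0,0],"yaw":0}]'
python3 - <<'E'
from h import *
np.set_printoptions(precision=4,suppress=True)
o=manip.get_obs();p=o["position"];M=R.from_quat(o["ee_rot"]).as_matrix();print(p,M[:,0])
cal=manip.calibration("wrist");im=manip.camera("wrist");cv2.imwrite("pics/w9.png",im)
u=np.array([.205,-.979,0]);st=np.array([.500,-.014,.098]);ax=u*np.cos(.698)+[0,0,.643]
for s in(-.1,0,.006,.028,.05):print(s,st+s*ax,proj(cal,st+s*ax))
for r in manip.masks_of("slim_rod","wrist")[:2]:
    a=axisfit(r["region"]);print(r["conf"],r["centre"],r["region"].sum(),a.tolist())
    ys,xs=np.nonzero(r["region"])
    for y in range(ys.min(),ys.max()+1,10):
        k=xs[ys==y];print(y,k.min(),k.max()) if len(k) else 0
E
```

```text
clock: 13.9
position: [0.4949, 0.0082, 0.2772]
ee_rot: [0.631, 0.776, 0.001, -0.0]
ft_force: [0.7, 1.1, -0.0]
grip_width: 0.502
grasp_force: 0.0
[0.4949 0.0082 0.2772] [-0.2043  0.9789  0.0012]
-0.1 [0.4843 0.061  0.0337] [[314.2373 141.0089]]
0 [ 0.5   -0.014  0.098] [[314.4922 270.4402]]
0.006 [ 0.5009 -0.0185  0.1019] [[314.5099 279.4404]]
0.028 [ 0.5044 -0.035   0.116 ] [[314.5777 313.8742]]
0.05 [ 0.5079 -0.0515  0.1302] [[314.6503 350.7404]]
0.79 [318.4, 276.3] 4270 [[313.9198913574219, 351.01922607421875], [314.4376220703125, 137.9937744140625]]
138 312 317
148 308 321
158 308 321
168 308 320
178 308 321
188 308 321
198 309 320
208 309 320
218 309 320
228 308 321
238 307 321
248 307 321
258 307 320
268 299 333
278 296 332
288 301 328
298 301 328
308 301 327
318 301 328
328 300 328
338 300 328
348 302 326
```

```bash
python3 -m jog '[{"grip":0,"slide":[-2.44,0,2],"yaw":0},{"grip":0,"slide":[-2.44,0,2.4],"yaw":0},{"grip":0,"slide":[0,0,2.5],"yaw":0},{"grip":0,"slide":[0,0,2],"yaw":0},{"grip":0,"slide":[0,0,1],"yaw":0},{"grip":0,"slide":[0,0,0],"yaw":0},{"grip":0,"slide":[0,0,0],"yaw":0}]' 30
python3 -m jog '[{"grip":1,"slide":[0,0,0],"yaw":0},{"grip":1,"slide":[0,0,0],"yaw":0},{"grip":1,"slide":[0,0,0],"yaw":0},{"grip":1,"slide":[0,0,0],"yaw":0},{"grip":1,"slide":[0,0,0],"yaw":0},{"grip":1,"slide":[0,0,0],"yaw":0}]' 30
```

```text
clock: 14.7
position: [0.5059, -0.0372, 0.1785]
ee_rot: [0.629, 0.778, 0.0, 0.0]
ft_force: [0.2, -0.3, -1.0]
grip_width: 0.495
grasp_force: 0.0
clock: 15.3
position: [0.5057, -0.0378, 0.1786]
ee_rot: [0.629, 0.777, 0.0, 0.0]
ft_force: [-3.0, -0.0, 6.2]
grip_width: 0.201
grasp_force: 29.3
```

```bash
python3 -m jog '[{"grip":1,"slide":[0,0,-0.7],"yaw":0},{"grip":1,"slide":[0,0,-1.5],"yaw":0},{"grip":1,"slide":[0,0,-2.5],"yaw":0},{"grip":1,"slide":[0,0,-2.5],"yaw":0},{"grip":1,"slide":[0,0,-2],"yaw":0},{"grip":1,"slide":[0,0,-1],"yaw":0},{"grip":1,"slide":[0,0,0],"yaw":0},{"grip":1,"slide":[0,0,0],"yaw":0}]'
cat > m.py <<'E'
from h import *
np.set_printoptions(precision=4,suppress=True)
o=manip.get_obs();p=o["position"];M=R.from_quat(o["ee_rot"]).as_matrix();print(p,M[:,0],o["ft_force"],o["grip_width"],o["clock"])
cal=manip.calibration("wrist");im=manip.camera("wrist");cv2.imwrite("pics/m%d.png"%(o["clock"]*100),im)
for r in manip.masks_of("slim_rod","wrist")[:1]:
    ys,xs=np.nonzero(r["region"]);print(r["conf"],r["region"].sum())
    for y in range(ys.min(),ys.max()+1,12):
        k=xs[ys==y];print(y,k.min(),k.max(),end=" | ") if len(k) else 0
    print()
for th in range(20,95,10):
    t=np.radians(th);e=np.array([np.cos(t),0,np.sin(t)]);n=np.array([np.sin(t),0,-np.cos(t)])
    g=np.array([0,0,.058])
    print(th,proj(cal,[p+M@(g+.132*e+.005*n),p+M@(g+.132*e-.005*n),p+M@(g+.032*e)]).ravel())
E
python3 m.py
```

```text
clock: 16.1
position: [0.5052, -0.0376, 0.2792]
ee_rot: [0.629, 0.777, -0.0, -0.0]
ft_force: [0.7, 0.1, -1.5]
grip_width: 0.197
grasp_force: 29.3
[ 0.5052 -0.0376  0.2792] [-0.2086  0.978   0.0003] [ 0.7286  0.0804 -1.4683] 0.1969738798841765 16.1
0.59 11992
42 310 313 | 54 303 322 | 66 302 322 | 78 302 322 | 90 302 322 | 102 303 323 | 114 302 323 | 126 301 323 | 138 302 324 | 150 302 324 | 162 302 324 | 174 301 324 | 186 301 324 | 198 302 324 | 210 301 325 | 222 302 326 | 234 301 327 | 246 283 347 | 258 281 347 | 270 291 337 | 282 291 336 | 294 292 337 | 306 292 338 | 318 290 338 | 330 291 338 | 342 290 339 | 354 291 339 | 366 290 339 | 378 291 339 | 
20 [314.1163 -43.7933 314.1079 -24.2478 314.2157 241.7375]
30 [314.0996   0.4269 314.0948  18.7332 314.2078 243.8568]
40 [314.0903  41.8966 314.0879  59.1387 314.2016 248.3619]
50 [314.0861  81.0447 314.0856  97.426  314.1971 254.9157]
60 [314.0858 118.3425 314.0866 134.0664 314.1943 263.2016]
70 [314.0885 154.254  314.0904 169.5159 314.1931 272.9318]
80 [314.0936 189.2234 314.0965 204.2101 314.1934 283.8488]
90 [314.1008 223.6777 314.1046 238.5713 314.1951 295.723 ]
```

```bash
python3 -m jog '[{"grip":1,"slide":[1,0.4,-0.5],"yaw":0},{"grip":1,"slide":[2.5,1,-0.5],"yaw":0},{"grip":1,"slide":[3.5,1.4,0],"yaw":0},{"grip":1,"slide":[3.5,1.4,0],"yaw":0},{"grip":1,"slide":[3.5,1.4,0],"yaw":0},{"grip":1,"slide":[2.7,1.1,0],"yaw":0},{"grip":1,"slide":[1.7,0.7,0],"yaw":0},{"grip":1,"slide":[0.65,0.22,0],"yaw":0}]'
python3 -m jog '[{"grip":1,"slide":[0,0,0],"yaw":0},{"grip":1,"slide":[0,0,0],"yaw":0},{"grip":1,"slide":[0,0,0],"yaw":0}]'
cat >> m.py <<'E'
m=np.array([.5195,.2605,.118]);a=M.T@(m-p);print("mouth in tool cm",a*100)
if len(ys):
    from scipy.optimize import brentq
    f=lambda t:proj(cal,p+M@(np.array([0,0,.058])+.132*np.array([np.cos(t),0,np.sin(t)])+.005*np.array([np.sin(t),0,-np.cos(t)])))[0,1]-ys.min()
    try:
        t=brentq(f,.2,1.8);tip=np.array([.132*np.cos(t),0,.058+.132*np.sin(t)]);print("pitch",np.degrees(t),"tip-mouth tool cm",(tip-a)*100)
    except Exception as e:print(e)
E
python3 m.py | grep -v '^[2-9]0 '
```

```text
clock: 17.0
position: [0.54, 0.1667, 0.2894]
ee_rot: [0.628, 0.778, -0.0, -0.0]
ft_force: [-0.3, -0.5, -1.1]
grip_width: 0.195
grasp_force: 29.3
clock: 17.3
position: [0.5404, 0.1628, 0.2901]
ee_rot: [0.63, 0.777, 0.0, 0.0]
ft_force: [-0.4, -0.5, -0.3]
grip_width: 0.198
grasp_force: 29.3
[0.5404 0.1628 0.2901] [-0.2062  0.9785 -0.    ] [-0.4029 -0.5083 -0.2739] 0.19754970458242704 17.3
0.67 12288
41 310 311 | 53 302 322 | 65 302 322 | 77 302 322 | 89 302 323 | 101 302 323 | 113 301 323 | 125 301 323 | 137 301 324 | 149 301 324 | 161 300 324 | 173 301 324 | 185 301 325 | 197 301 325 | 209 301 325 | 221 301 326 | 233 301 327 | 245 284 347 | 257 281 347 | 269 291 337 | 281 290 337 | 293 292 337 | 305 291 337 | 317 290 338 | 329 290 339 | 341 290 339 | 353 290 339 | 365 289 339 | 377 290 339 | 
mouth in tool cm [ 9.9936 -0.0321 17.2129]
pitch 39.78204088475286 tip-mouth tool cm [ 0.1504  0.0321 -2.9667]
```

```bash
python3 -m jog '[{"grip":1,"slide":[0.1,0.03,1],"yaw":0},{"grip":1,"slide":[0.1,0.03,1],"yaw":0},{"grip":1,"slide":[0,0,0.7],"yaw":0},{"grip":1,"slide":[0,0,0.4],"yaw":0},{"grip":1,"slide":[0,0,0.2],"yaw":0},{"grip":1,"slide":[0,0,0],"yaw":0},{"grip":1,"slide":[0,0,0],"yaw":0}]'
python3 m.py | grep -v '^[2-9]0 '
```

```text
clock: 18.1
position: [0.5406, 0.1665, 0.2572]
ee_rot: [0.629, 0.777, 0.0, 0.0]
ft_force: [1.0, 0.4, -1.3]
grip_width: 0.2
grasp_force: 29.3
[0.5406 0.1665 0.2572] [-0.2084  0.978   0.0001] [ 1.0222  0.4012 -1.2557] 0.19956458641697825 18.1
0.91 12232
41 311 313 | 53 302 322 | 65 301 322 | 77 302 322 | 89 302 323 | 101 301 323 | 113 301 323 | 125 300 323 | 137 301 324 | 149 301 324 | 161 301 324 | 173 301 324 | 185 301 326 | 197 301 325 | 209 301 325 | 221 301 325 | 233 299 327 | 245 284 346 | 257 281 346 | 269 291 337 | 281 291 337 | 293 291 338 | 305 291 337 | 317 290 337 | 329 290 338 | 341 290 339 | 353 290 338 | 365 289 339 | 377 291 339 | 
mouth in tool cm [ 9.628  -0.1069 13.9172]
pitch 39.758929333227556 tip-mouth tool cm [0.5194 0.1069 0.3249]
```

```bash
python3 -m jog '[{"grip":1,"slide":[0.4,0,-0.4],"yaw":0},{"grip":1,"slide":[0.4,0,-0.35],"yaw":0},{"grip":1,"slide":[0.45,0,-0.35],"yaw":0},{"grip":1,"slide":[0.45,0,-0.35],"yaw":0},{"grip":1,"slide":[0,0,0],"yaw":0},{"grip":1,"slide":[0,0,0],"yaw":0}]'
python3 m.py | grep -v '^[2-9]0 '
```

```text
clock: 18.8
position: [0.5368, 0.1834, 0.2715]
ee_rot: [0.629, 0.777, 0.0, -0.0]
ft_force: [0.1, -0.0, 0.0]
grip_width: 0.197
grasp_force: 29.3
[0.5368 0.1834 0.2715] [-0.2088  0.978   0.0002] [ 0.0693 -0.0428  0.0302] 0.1972795645245707 18.8
0.59 12335
42 308 314 | 54 302 322 | 66 302 322 | 78 301 322 | 90 300 323 | 102 300 323 | 114 301 323 | 126 301 323 | 138 300 325 | 150 301 324 | 162 301 324 | 174 301 324 | 186 301 325 | 198 301 325 | 210 301 325 | 222 301 325 | 234 299 327 | 246 283 347 | 258 281 346 | 270 292 337 | 282 290 337 | 294 290 338 | 306 290 338 | 318 290 338 | 330 290 340 | 342 290 339 | 354 290 340 | 366 289 340 | 378 290 339 | 
mouth in tool cm [ 7.9026 -0.0862 15.3466]
pitch 40.01357341162599 tip-mouth tool cm [ 2.2072  0.0862 -1.0594]
```

```bash
python3 -m jog '[{"grip":1,"slide":[0,0,-1],"yaw":0},{"grip":1,"slide":[-1.5,-0.5,-2],"yaw":0},{"grip":1,"slide":[-3,-1,0],"yaw":0},{"grip":1,"slide":[-4,-1.4,0],"yaw":0},{"grip":1,"slide":[-4,-1.4,0],"yaw":0},{"grip":1,"slide":[-4,-1.4,0],"yaw":0},{"grip":1,"slide":[-4,-1.4,0],"yaw":0},{"grip":1,"slide":[-4,-1.4,0],"yaw":0}]'
python3 -m jog '[{"grip":1,"slide":[-4,-1.4,0],"yaw":0},{"grip":1,"slide":[-4,-1.4,0],"yaw":0},{"grip":1,"slide":[-4,-1.4,0],"yaw":0},{"grip":1,"slide":[-4,-1.4,0],"yaw":0},{"grip":1,"slide":[-4,-1.4,0],"yaw":0},{"grip":1,"slide":[-2.6,-0.6,0],"yaw":0},{"grip":1,"slide":[0,0,0],"yaw":0.07},{"grip":1,"slide":[0,0,0],"yaw":0.06}]'
python3 -m jog '[{"grip":1,"slide":[0,0,0],"yaw":0},{"grip":1,"slide":[0,0,0],"yaw":0},{"grip":1,"slide":[0,0,0],"yaw":0}]'
python3 m.py | grep -v '^[2-9]0 '
python3 - <<'E'
from h import *
np.set_printoptions(precision=4,suppress=True)
cal=manip.calibration("wrist")
for r in manip.masks_of("tray","wrist")[:1]:
    g=r["region"];print(r["conf"])
    for c in(240,270,350,380,420):
        k=np.nonzero(g[:,c])[0]
        if len(k):print(c,k.min(),at_z(cal,(c,k.min()),.058))
o=manip.get_obs();im=cv2.imread(sorted(__import__("glob").glob("pics/m*.png"),key=lambda s:int(s[6:-4]))[-1],0)
print(im[40:200:4,260].tolist())
E
```

```text
clock: 19.7
position: [0.5044, -0.0761, 0.3022]
ee_rot: [0.629, 0.777, 0.001, 0.0]
ft_force: [0.7, 0.3, -0.3]
grip_width: 0.194
grasp_force: 29.4
clock: 20.5
position: [0.477, -0.3125, 0.3019]
ee_rot: [0.68, 0.733, -0.0, 0.0]
ft_force: [1.3, -0.0, -0.7]
grip_width: 0.197
grasp_force: 29.4
clock: 20.8
position: [0.4777, -0.3109, 0.3016]
ee_rot: [0.678, 0.735, 0.0, 0.0]
ft_force: [-0.7, -0.1, -0.4]
grip_width: 0.202
grasp_force: 29.4
[ 0.4777 -0.3109  0.3016] [-0.0818  0.9967  0.0002] [-0.6756 -0.0773 -0.3756] 0.2021394670386153 20.8
0.9 12235
42 309 314 | 54 302 322 | 66 302 322 | 78 302 322 | 90 302 323 | 102 302 323 | 114 302 323 | 126 302 323 | 138 301 324 | 150 301 324 | 162 301 324 | 174 301 325 | 186 301 325 | 198 301 325 | 210 301 325 | 222 301 326 | 234 300 329 | 246 283 347 | 258 281 347 | 270 291 338 | 282 290 337 | 294 291 337 | 306 291 338 | 318 290 338 | 330 290 339 | 342 290 339 | 354 290 339 | 366 289 340 | 378 291 339 | 
mouth in tool cm [56.5996  8.8343 18.3758]
pitch 40.014312036977124 tip-mouth tool cm [-46.4899  -8.8343  -4.0885]
0.75
240 22 [[ 0.417 -0.183  0.058]]
270 22 [[ 0.4373 -0.1813  0.058 ]]
350 22 [[ 0.4914 -0.1769  0.058 ]]
380 21 [[ 0.5116 -0.1746  0.058 ]]
420 21 [[ 0.5386 -0.1724  0.058 ]]
[51, 45, 55, 51, 54, 49, 50, 48, 49, 45, 43, 42, 46, 46, 42, 43, 36, 33, 36, 32, 31, 32, 33, 36, 33, 36, 30, 31, 35, 32, 35, 35, 34, 30, 35, 35, 37, 42, 45, 42]
```

```bash
python3 -m jog '[{"grip":1,"slide":[0,0,2],"yaw":0},{"grip":1,"slide":[0,0,3],"yaw":0},{"grip":1,"slide":[0,0,3],"yaw":0},{"grip":1,"slide":[0,0,3],"yaw":0},{"grip":1,"slide":[0.6,0,1.9],"yaw":0},{"grip":1,"slide":[0.6,0,0],"yaw":0},{"grip":1,"slide":[0.4,0,0],"yaw":0},{"grip":1,"slide":[0,0,0],"yaw":0}]'
python3 -m jog '[{"grip":1,"slide":[0.4,0,0],"yaw":0},{"grip":1,"slide":[0.4,0,0],"yaw":0},{"grip":1,"slide":[0.4,0,-0.1],"yaw":0},{"grip":1,"slide":[0.4,0,-0.3],"yaw":0},{"grip":1,"slide":[0,0,0],"yaw":0}]'
python3 m.py | grep -v '^[2-9]0 '
```

```text
clock: 21.75
position: [0.4771, -0.2948, 0.1737]
ee_rot: [0.678, 0.735, 0.001, 0.001]
ft_force: [-0.2, 0.9, -0.7]
grip_width: 0.203
grasp_force: 29.3
clock: 22.25
position: [0.4753, -0.2799, 0.1775]
ee_rot: [0.678, 0.735, -0.0, 0.001]
ft_force: [-0.2, -5.6, 3.0]
grip_width: 0.2
grasp_force: 29.4
[ 0.4753 -0.2799  0.1775] [-0.0797  0.9968 -0.0019] [-0.1755 -5.6288  3.0258] 0.19958056315001235 22.25
0.77 11622
66 309 318 | 78 305 324 | 90 304 324 | 102 304 324 | 114 304 324 | 126 304 325 | 138 304 325 | 150 303 325 | 162 303 324 | 174 303 325 | 186 303 325 | 198 303 326 | 210 303 326 | 222 302 327 | 234 302 325 | 246 289 339 | 258 282 347 | 270 286 341 | 282 291 338 | 294 291 337 | 306 291 338 | 318 291 338 | 330 291 338 | 342 290 338 | 354 290 339 | 366 288 339 | 378 289 340 | 390 293 334 | 
mouth in tool cm [53.5281  8.7008  5.861 ]
pitch 46.07806115683558 tip-mouth tool cm [-44.3715  -8.7008   9.4468]
```

```bash
python3 -m jog '[{"grip":1,"slide":[0.53,0,-0.46],"yaw":0},{"grip":1,"slide":[0.53,0,-0.44],"yaw":0},{"grip":1,"slide":[0.53,0,-0.42],"yaw":0},{"grip":1,"slide":[0.64,0,-0.4],"yaw":0},{"grip":1,"slide":[0.66,0,-0.38],"yaw":0},{"grip":1,"slide":[0.66,0,-0.36],"yaw":0},{"grip":1,"slide":[0,0,0],"yaw":0}]'
python3 m.py | grep -v '^[2-9]0 '
```

```text
clock: 23.05
position: [0.4724, -0.2424, 0.2012]
ee_rot: [0.678, 0.735, 0.0, -0.0]
ft_force: [-0.1, -1.6, -0.3]
grip_width: 0.196
grasp_force: 29.3
[ 0.4724 -0.2424  0.2012] [-0.0816  0.9967  0.001 ] [-0.0756 -1.6402 -0.3361] 0.19638780278005685 23.05
0.75 9448
147 308 321 | 159 307 323 | 171 306 322 | 183 306 324 | 195 305 324 | 207 305 324 | 219 304 325 | 231 304 325 | 243 303 325 | 255 304 325 | 267 293 334 | 279 286 345 | 291 285 343 | 303 293 337 | 315 292 337 | 327 291 338 | 339 292 338 | 351 290 339 | 363 290 338 | 375 289 340 | 387 289 340 | 399 291 337 | 
mouth in tool cm [49.7322  8.7991  8.3765]
pitch 67.93982802505292 tip-mouth tool cm [-44.7746  -8.7991   9.6571]
```

```bash
python3 -m jog '[{"grip":1,"slide":[0.65,0,-0.25],"yaw":0},{"grip":1,"slide":[0.65,0,-0.22],"yaw":0},{"grip":1,"slide":[0.65,0,-0.18],"yaw":0},{"grip":1,"slide":[0.65,0,-0.15],"yaw":0},{"grip":1,"slide":[0.65,0,-0.1],"yaw":0},{"grip":1,"slide":[0.65,0,-0.05],"yaw":0},{"grip":1,"slide":[0.5,0,0],"yaw":0},{"grip":1,"slide":[0,0,0],"yaw":0}]'
python3 m.py | grep -v '^[2-9]0 '
```

```text
clock: 23.95
position: [0.4687, -0.1989, 0.2103]
ee_rot: [0.678, 0.735, 0.0, -0.0]
ft_force: [0.4, -1.4, -1.2]
grip_width: 0.197
grasp_force: 29.2
[ 0.4687 -0.1989  0.2103] [-0.0811  0.9967  0.0008] [ 0.4455 -1.3983 -1.172 ] 0.197075087900569 23.95
0.72 7220
226 312 319 | 238 307 323 | 250 306 323 | 262 305 324 | 274 305 324 | 286 304 325 | 298 292 335 | 310 293 335 | 322 294 335 | 334 293 336 | 346 292 338 | 358 291 338 | 370 290 339 | 382 289 340 | 394 288 341 | 406 290 338 | 418 301 330 | 
mouth in tool cm [45.3727  8.7933  9.2673]
pitch 90.66374772158659 tip-mouth tool cm [-45.5256  -8.7933   9.7318]
```

```bash
python3 -m jog '[{"grip":1,"slide":[-0.1,0,-1],"yaw":0},{"grip":1,"slide":[-0.2,0,-2],"yaw":0},{"grip":1,"slide":[0,0,-3],"yaw":0},{"grip":1,"slide":[0,0,-3],"yaw":0},{"grip":1,"slide":[0,0,-3],"yaw":0},{"grip":1,"slide":[0,0,-2],"yaw":0},{"grip":1,"slide":[0,0,-1],"yaw":0},{"grip":1,"slide":[1.2,0.2,0],"yaw":0}]'
python3 -m jog '[{"grip":1,"slide":[2.5,0.5,0],"yaw":0},{"grip":1,"slide":[4,0.77,0],"yaw":0},{"grip":1,"slide":[4,0.77,0],"yaw":0},{"grip":1,"slide":[4,0.77,0],"yaw":0},{"grip":1,"slide":[4,0.77,0],"yaw":0},{"grip":1,"slide":[4,0.77,0],"yaw":0},{"grip":1,"slide":[4,0.77,0],"yaw":0},{"grip":1,"slide":[4,0.77,0],"yaw":0}]'
python3 -m jog '[{"grip":1,"slide":[4,0.77,0],"yaw":0},{"grip":1,"slide":[4,0.77,0],"yaw":0},{"grip":1,"slide":[4,0.77,0],"yaw":0},{"grip":1,"slide":[3,0.6,0],"yaw":0},{"grip":1,"slide":[1.5,0.3,0],"yaw":0},{"grip":1,"slide":[0,0,0],"yaw":0},{"grip":1,"slide":[0,0,0],"yaw":0},{"grip":1,"slide":[0,0,0],"yaw":0}]'
cat > n.py <<'E'
from h import *
np.set_printoptions(precision=4,suppress=True)
o=manip.get_obs();p=o["position"];M=R.from_quat(o["ee_rot"]).as_matrix();print(p,M[:,0],o["clock"])
for cam in("scene","top"):
    cal=manip.calibration(cam);im=manip.camera(cam);cv2.imwrite(f"pics/{cam}{int(o['clock']*100)}.png",im)
    for th in(84,87,90,93,96):
        t=np.radians(th);e=np.array([np.cos(t),0,np.sin(t)]);print(cam,th,proj(cal,[p+M@(np.array([0,0,.058])+L*e) for L in(.132,.082,.032,-.018)]).ravel())
    for r in manip.masks_of("slim_rod",cam)[:2]:
        ys,xs=np.nonzero(r["region"]);print(r["conf"],len(ys),r["centre"])
        for y in range(ys.min(),ys.max()+1,4):
            k=xs[ys==y];print(y,k.min(),k.max(),end=" | ") if len(k) else 0
        print()
E
python3 n.py
```

```text
clock: 24.85
position: [0.4698, -0.1923, 0.3619]
ee_rot: [0.679, 0.734, 0.001, 0.001]
ft_force: [0.4, -0.4, -0.9]
grip_width: 0.198
grasp_force: 29.4
clock: 25.65
position: [0.504, 0.1194, 0.3601]
ee_rot: [0.678, 0.735, -0.0, -0.0]
ft_force: [0.3, -0.2, -0.3]
grip_width: 0.198
grasp_force: 29.4
clock: 26.45
position: [0.5236, 0.2829, 0.3608]
ee_rot: [0.679, 0.734, 0.0, 0.0]
ft_force: [0.2, -0.8, -0.0]
grip_width: 0.197
grasp_force: 29.5
[0.5236 0.2829 0.3608] [-0.0773  0.997  -0.0002] 26.45
scene 84 [224.5287 174.7388 223.9037 156.6127 223.2455 137.5248 222.5515 117.3964]
scene 87 [226.9296 175.8081 225.432  157.2735 223.8571 137.7808 222.1986 117.2538]
scene 90 [229.3287 176.7503 226.957  157.8502 224.4664 138.0019 221.8475 117.132 ]
scene 93 [231.7208 177.5625 228.475  158.3413 225.0718 138.1875 221.4993 117.0315]
scene 96 [234.1004 178.2421 229.9823 158.7452 225.6718 138.3371 221.1549 116.9524]
0.53 278 [227.5, 136.7]
118 227 230 | 122 226 231 | 126 226 232 | 130 227 232 | 134 226 233 | 138 223 233 | 142 226 230 | 146 226 229 | 150 227 228 | 154 226 228 | 158 226 228 | 162 226 228 | 166 226 228 | 170 226 228 | 174 227 227 | 
top 84 [160.4484 226.515  152.6182 221.6128 143.6936 216.0255 133.4279 209.5986]
top 87 [164.2741 226.3511 155.153  221.506  144.7534 215.9817 132.786  209.6246]
top 90 [168.0356 226.1544 157.6433 221.376  145.7935 215.9275 132.1567 209.6573]
top 93 [171.7277 225.9252 160.0842 221.2231 146.8115 215.8631 131.5418 209.6967]
top 96 [175.3451 225.6638 162.4713 221.0476 147.8049 215.7886 130.9433 209.7425]
0.66 292 [148.0, 213.6]
204 138 144 | 208 135 150 | 212 136 154 | 216 144 155 | 220 147 157 | 224 155 162 |
```

```bash
python3 -m jog '[{"grip":1,"slide":[-1.5,-0.25,0],"yaw":0},{"grip":1,"slide":[-1.5,-0.25,0],"yaw":0},{"grip":1,"slide":[-0.5,-0.08,1],"yaw":0},{"grip":1,"slide":[0,0,2],"yaw":0},{"grip":1,"slide":[0,0,1.3],"yaw":0},{"grip":1,"slide":[0,0,0.4],"yaw":0},{"grip":1,"slide":[0,0,0],"yaw":0},{"grip":1,"slide":[0,0,0],"yaw":0}]'
python3 m.py | grep -v '^[2-9]0 '; python3 n.py
python3 - <<'E'
import cv2,glob
f=sorted(glob.glob("pics/m*.png"),key=lambda s:int(s[6:-4]))[-1];im=cv2.imread(f)
s=cv2.imread(sorted(glob.glob("pics/scene*.png"),key=lambda s:int(s[10:-4]))[-1])
import numpy as np
cv2.imwrite("pics/last.png",np.hstack([cv2.resize(im[140:360,220:400],(450,550)),cv2.resize(s[110:255,190:280],(341,550),interpolation=3)]))
E
```

```text
clock: 27.45
position: [0.5203, 0.2498, 0.314]
ee_rot: [0.678, 0.735, 0.0, 0.0]
ft_force: [1.0, -0.2, -0.6]
grip_width: 0.199
grasp_force: 29.5
[0.5203 0.2498 0.314 ] [-0.0801  0.9968  0.0003] [ 1.0424 -0.2071 -0.6137] 0.19884751518070412 27.45
0.95 7374
211 313 316 | 223 308 321 | 235 308 323 | 247 307 323 | 259 306 323 | 271 305 323 | 283 305 324 | 295 294 334 | 307 294 336 | 319 294 335 | 331 294 337 | 343 292 337 | 355 291 337 | 367 290 338 | 379 289 340 | 391 288 341 | 403 289 340 | 415 296 333 | 
mouth in tool cm [ 1.0669 -0.0075 19.6021]
pitch 86.30425627179989 tip-mouth tool cm [-0.216   0.0075 -0.6296]
[0.5204 0.2498 0.3142] [-0.0801  0.9968  0.0006] 27.55
scene 84 [236.3265 196.9405 236.0164 179.5787 235.6899 161.3043 235.3459 142.0435]
scene 87 [238.7293 198.0353 237.546  180.2566 236.302  161.5676 234.9926 141.8964]
scene 90 [241.1326 199.0083 239.0736 180.8542 236.9124 161.7975 234.6409 141.7693]
scene 93 [243.5308 199.8567 240.5957 181.3695 237.5195 161.9934 234.2917 141.6625]
scene 96 [245.9187 200.5778 242.1085 181.8012 238.1217 162.1546 233.9459 141.5763]
0.76 322 [241.8, 164.3]
142 239 243 | 146 238 245 | 150 239 245 | 154 239 244 | 158 239 244 | 162 236 245 | 166 238 243 | 170 238 242 | 174 238 242 | 178 238 241 | 182 238 241 | 186 238 241 | 190 237 241 | 194 237 241 | 
top 84 [186.1353 232.3565 180.3485 228.1016 173.8012 223.2873 166.3328 217.7959]
top 87 [189.7475 232.1888 182.7331 227.9923 174.794  223.2425 165.7343 217.8224]
top 90 [193.3099 231.9925 185.0834 227.863  175.7718 223.1889 165.1453 217.8547]
top 93 [196.8172 231.7681 187.3948 227.714  176.7323 223.1265 164.5676 217.8926]
top 96 [200.2642 231.5157 189.6629 227.5456 177.6731 223.0554 164.0029 217.936 ]
```

View pics/last.png

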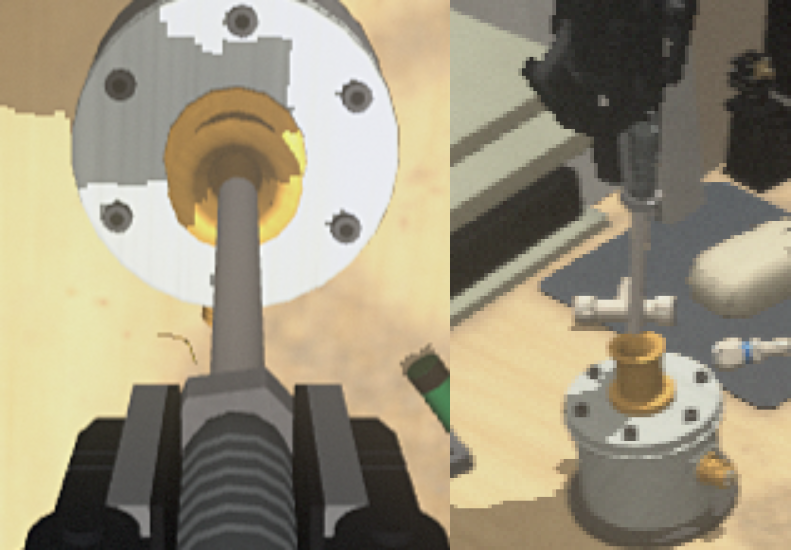

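```bash
python3 -m jog '[{"grip":1,"slide":[0,0,0.5],"yaw":0},{"grip":1,"slide":[0,0,0.5],"yaw":0},{"grip":1,"slide":[0,0,0.4],"yaw":0},{"grip":1,"slide":[0,0,0],"yaw":0}]'
python3 -m jog '[{"grip":1,"slide":[0.05,0,0.4],"yaw":0},{"grip":1,"slide":[0.05,0,0.4],"yaw":0},{"grip":1,"slide":[0.05,0,0.4],"yaw":0},{"grip":1,"slide":[0,0,0],"yaw":0}]'
```

```text
clock: 28.15
position: [0.5198, 0.2495, 0.2986]
ee_rot: [0.678, 0.735, -0.001, -0.0]
ft_force: [-0.5, 0.3, -0.9]
grip_width: 0.193
grasp_force: 29.5
clock: 28.55
position: [0.5197, 0.2512, 0.2868]
ee_rot: [0.678, 0.735, -0.0, -0.0]
ft_force: [-0.3, 0.1, -1.0]
grip_width: 0.195
grasp_force: 29.5
```

```bash
python3 -m jog '[{"grip":1,"slide":[0.2,0,0.4],"yaw":0},{"grip":1,"slide":[0.2,0,0.4],"yaw":0},{"grip":1,"slide":[0.2,0,0.4],"yaw":0},{"grip":1,"slide":[0,0,0],"yaw":0}]'
python3 -m jog '[{"grip":1,"slide":[0.2,0,0.4],"yaw":0},{"grip":1,"slide":[0.15,0,0.4],"yaw":0},{"grip":1,"slide":[0,0,0.4],"yaw":0},{"grip":1,"slide":[0,0,0],"yaw":0}]'
```

```text
clock: 28.95
position: [0.5193, 0.2571, 0.2747]
ee_rot: [0.678, 0.735, -0.001, 0.0]
ft_force: [0.1, -2.2, -2.1]
grip_width: 0.196
grasp_force: 29.2
clock: 29.35
position: [0.519, 0.2606, 0.2627]
ee_rot: [0.678, 0.735, -0.0, -0.0]
ft_force: [-0.0, -1.3, -1.7]
grip_width: 0.199
grasp_force: 29.2
```

```bash
python3 -m jog '[{"grip":1,"slide":[0,0,0.5],"yaw":0},{"grip":1,"slide":[0,0,0.5],"yaw":0},{"grip":1,"slide":[0,0,0.5],"yaw":0},{"grip":1,"slide":[0,0,0.5],"yaw":0},{"grip":1,"slide":[0,0,0],"yaw":0}]'
python3 -m jog '[{"grip":1,"slide":[0,0,0.5],"yaw":0},{"grip":1,"slide":[0,0,0.5],"yaw":0},{"grip":1,"slide":[0,0,0.5],"yaw":0},{"grip":1,"slide":[0,0,0.5],"yaw":0},{"grip":1,"slide":[0,0,0],"yaw":0}]'
```

```text
clock: 29.85
position: [0.5191, 0.261, 0.2428]
ee_rot: [0.678, 0.735, 0.0, -0.0]
ft_force: [1.4, -0.0, -4.3]
grip_width: 0.197
grasp_force: 29.3
clock: 30.35
position: [0.5194, 0.2637, 0.2248]
ee_rot: [0.677, 0.736, 0.003, -0.001]
ft_force: [0.9, 8.2, 5.8]
grip_width: 0.195
grasp_force: 29.4
```

```bash
python3 -m jog '[{"grip":1,"slide":[0.25,0,0],"yaw":0},{"grip":1,"slide":[0,0,0],"yaw":0}]'
python3 -m jog '[{"grip":1,"slide":[0,0,0.3],"yaw":0},{"grip":1,"slide":[0,0,0],"yaw":0}]'
```

```text
clock: 30.55
position: [0.5193, 0.2645, 0.2243]
ee_rot: [0.678, 0.735, 0.001, -0.0]
ft_force: [0.4, 3.0, 5.9]
grip_width: 0.195
grasp_force: 29.2
clock: 30.75
position: [0.5193, 0.2647, 0.2214]
ee_rot: [0.678, 0.735, 0.002, -0.0]
ft_force: [0.2, 5.4, 5.2]
grip_width: 0.196
grasp_force: 29.4
```

```bash
python3 -m jog '[{"grip":1,"slide":[0.15,0,0.3],"yaw":0},{"grip":1,"slide":[0,0,0.3],"yaw":0},{"grip":1,"slide":[0,0,0],"yaw":0}]'
python3 -m jog '[{"grip":1,"slide":[0,0,0.3],"yaw":0},{"grip":1,"slide":[0,0,0],"yaw":0}]'; python3 n.py | tail -8
```

```text
clock: 31.05
position: [0.519, 0.2657, 0.2148]
ee_rot: [0.678, 0.735, 0.001, -0.0]
ft_force: [1.4, 4.0, 2.0]
grip_width: 0.197
grasp_force: 29.2
clock: 31.25
position: [0.5191, 0.2659, 0.2121]
ee_rot: [0.678, 0.735, 0.001, -0.0]
ft_force: [1.2, 4.5, 3.3]
grip_width: 0.195
grasp_force: 29.4
252 330 332 | 256 329 333 | 260 325 335 | 264 303 338 | 268 303 342 | 272 298 340 | 276 295 340 | 280 292 341 | 284 290 355 | 288 288 356 | 292 299 353 | 296 311 351 | 300 323 348 | 304 335 346 | 
top 84 [193.557  239.8934 188.8664 236.5342 183.6328 232.7861 177.7561 228.5775]
top 87 [196.7818 239.7381 190.9811 236.4335 184.5066 232.745  177.2339 228.6017]
top 90 [199.9651 239.5602 193.0674 236.3171 185.3683 232.697  176.7192 228.6303]
top 93 [203.1017 239.3601 195.1214 236.1853 186.2157 232.6423 176.2136 228.6632]
top 96 [206.1867 239.1379 197.1389 236.0383 187.0468 232.581  175.7186 228.7002]
0.68 162 [186.7, 230.9]
224 181 186 | 228 179 194 | 232 183 195 | 236 188 194 |
```

```bash
python3 -m jog '[{"grip":1,"slide":[0,0,0.2],"yaw":0},{"grip":1,"slide":[0,0,0],"yaw":0}]'
python3 -m jog '[{"grip":1,"slide":[0,0,0.2],"yaw":0},{"grip":1,"slide":[0,0,0],"yaw":0}]'
```

```text
clock: 31.65
position: [0.5191, 0.2661, 0.2104]
ee_rot: [0.678, 0.735, 0.001, -0.0]
ft_force: [0.3, 5.3, 6.9]
grip_width: 0.192
grasp_force: 29.7
clock: 31.85
position: [0.5191, 0.2662, 0.2085]
ee_rot: [0.678, 0.735, 0.002, -0.0]
ft_force: [-0.8, 6.5, 6.7]
grip_width: 0.194
grasp_force: 29.8
```

```bash
python3 -m jog '[{"grip":1,"slide":[0.15,0,0.2],"yaw":0},{"grip":1,"slide":[0,0,0],"yaw":0}]'
python3 -m jog '[{"grip":1,"slide":[0,0,0.2],"yaw":0},{"grip":1,"slide":[0,0,0],"yaw":0}]'
```

```text
clock: 32.05
position: [0.519, 0.2668, 0.2058]
ee_rot: [0.678, 0.735, 0.001, -0.0]
ft_force: [1.9, 4.4, 4.1]
grip_width: 0.195
grasp_force: 29.0
clock: 32.25
position: [0.5191, 0.267, 0.2053]
ee_rot: [0.678, 0.735, 0.001, -0.0]
ft_force: [-5.0, 1.5, 16.7]
grip_width: 0.195
grasp_force: 29.6
```

```bash
python3 -m jog '[{"grip":0.4,"slide":[0,0,0],"yaw":0},{"grip":0.2,"slide":[0,0,0],"yaw":0},{"grip":0,"slide":[0,0,0],"yaw":0},{"grip":0,"slide":[0,0,0],"yaw":0},{"grip":0,"slide":[0,0,0],"yaw":0},{"grip":0,"slide":[0,0,0],"yaw":0}]'
python3 m.py | grep -v '^[2-9]0 ' | grep -v pitch
python3 - <<'E'
from h import *
cal=manip.calibration("wrist")
for dz in(0,.004):
  for x,y in((.5195,.2605),(.5190,.2655)):print(dz,x,y,proj(cal,[(x,y,.118+dz),(x,y,.124+dz),(x,y,.168+dz)]).ravel())
E
```

```text
clock: 32.85
position: [0.5187, 0.266, 0.2033]
ee_rot: [0.678, 0.735, -0.0, -0.0]
ft_force: [0.1, -0.4, 0.1]
grip_width: 0.5
grasp_force: 0.0
[0.5187 0.266  0.2033] [-0.0798  0.9968 -0.0001] [ 0.1218 -0.3923  0.103 ] 0.4998353275205651 32.85
0.96 6223
291 309 319 | 303 294 336 | 315 289 346 | 327 285 345 | 339 293 339 | 351 292 341 | 363 291 342 | 375 290 344 | 387 288 345 | 399 292 341 | 411 299 333 | 
mouth in tool cm [-0.5552  0.0329  8.5349]
f(a) and f(b) must have different signs
0 0.5195 0.2605 [314.82944048 312.89730357 314.86198854 319.79043503 315.19273309
 389.83655643]
0 0.519 0.2655 [314.59013859 301.72247157 314.61463036 308.28646804 314.86432435
 375.20651862]
0.004 0.5195 0.2605 [314.8508921  317.44039615 314.88496637 324.65675209 315.23428816
 398.63721942]
0.004 0.519 0.2655 [314.6062789  306.04820787 314.63192935 312.92274075 314.89580151
 383.64265611]
```

```bash
python3 -m jog '[{"grip":0,"slide":[0,0,-1],"yaw":0},{"grip":0,"slide":[0,0,-2],"yaw":0},{"grip":0,"slide":[0,0,-3],"yaw":0},{"grip":0,"slide":[0,0,-4],"yaw":0},{"grip":0,"slide":[2,0,-3],"yaw":0},{"grip":0,"slide":[3,0,0],"yaw":0},{"grip":0,"slide":[0,0,0],"yaw":0},{"grip":0,"slide":[0,0,0],"yaw":0}]'
python3 - <<'E'
from h import *
np.set_printoptions(precision=4,suppress=True)
o=manip.get_obs();print(o["position"])
for cam in("wrist","scene"):
    cal=manip.calibration(cam);im=manip.camera(cam);cv2.imwrite(f"pics/end_{cam}.png",im)
    for dz in(0,.006):print(dz,proj(cal,[(.5195,.2605,.118+dz),(.5195,.2605,.124+dz),(.5195,.2605,.168+dz)]).ravel())
    for r in manip.masks_of("slim_rod",cam)[:1]:
        ys,xs=np.nonzero(r["region"]);print(r["conf"],len(ys),r["centre"])
        for y in range(ys.min(),ys.max()+1,3 if cam=="scene" else 6):
            k=xs[ys==y];print(y,k.min(),k.max(),end=" | ") if len(k) else 0
        print()
E
```

```text
clock: 33.75
position: [0.5145, 0.3164, 0.3338]
ee_rot: [0.678, 0.735, -0.0, 0.0]
ft_force: [0.4, 0.7, -0.6]
grip_width: 0.504
grasp_force: 0.0
[0.5145 0.3164 0.3338]
0 [314.6084 294.407  314.6229 297.8119 314.7487 327.319 ]
0.006 [314.6229 297.8119 314.638  301.3473 314.7691 332.0903]
0.66 1499 [317.8, 309.7]
282 313 317 | 288 305 326 | 294 301 331 | 300 299 332 | 306 302 329 | 312 303 328 | 318 303 329 | 324 302 329 | 330 302 328 | 336 306 325 | 
0 [237.6629 199.8656 237.413  197.7459 235.5362 181.8266]
0.006 [237.413  197.7459 237.1616 195.6141 235.2741 179.6034]
0.51 190 [241.4, 193.5]
182 236 240 | 185 235 242 | 188 235 242 | 191 235 243 | 194 236 244 | 197 236 244 | 200 235 245 | 203 236 242 |
```

```bash
cat > fit.py <<'E'
from h import *
from scipy.optimize import minimize
np.set_printoptions(precision=4,suppress=True)
cal=manip.calibration("wrist");manip.camera("wrist");g=manip.masks_of("slim_rod","wrist")[0]["region"].astype(np.uint8)
S=4;x0,y0=270,240
G=cv2.resize(g[y0:y0+140,x0:x0+100],None,fx=S,fy=S,interpolation=0)
a=np.linspace(0,2*np.pi,36)
def sil(q):
    x,y,z,tx,ty=q;ax=np.array([tx,ty,1]);ax/=np.linalg.norm(ax);u=np.cross(ax,[1,0,0]);u/=np.linalg.norm(u);v=np.cross(ax,u)
    o=np.array([x,y,z]);m=np.zeros_like(G)
    for s0,s1,r in((0,.006,.0117),(.006,.05,.009)):
        P=np.vstack([o+s*ax+r*(np.outer(np.cos(a),u)+np.outer(np.sin(a),v)) for s in(s0,s1)])
        h=cv2.convexHull(((proj(cal,P)-[x0,y0]+.5)*S).astype(np.float32))
        cv2.fillConvexPoly(m,np.round(h).astype(np.int32),1)
    return m
def c(q):
    m=sil(q);return 1-(m&G).sum()/(m|G).sum()
sc=np.array([1e-3,1e-3,1e-3,.02,.02])
def run(z,free):
    f=lambda k:c(np.array([.5195,.2605,z,0,0])+np.r_[k[:2],0,k[2:] if free else (0,0)]*sc)
    n=4 if free else 2
    r=min((minimize(f,k,method="Nelder-Mead",options=dict(initial_simplex=np.vstack([k]+[k+2*np.eye(n)[i] for i in range(n)]))) for k in(np.zeros(n),np.r_[0.,2,[0,-2][:n-2]],np.r_[0.,-2,[0,2][:n-2]])),key=lambda r:r.fun)
    return r.fun,r.x
for z in(.116,.118,.120,.124):print(z,run(z,0),run(z,1))
E
python3 fit.py
```

```text
0.116 (np.float64(0.7661987860394537), array([19.4339, 20.9309])) (np.float64(0.6858814411553438), array([  9.8979,  34.0047,  13.1419, -28.6227]))
0.118 (np.float64(0.7622488360405466), array([18.8413, 19.8464])) (np.float64(0.6826211686546881), array([  9.3832,  35.0868,  13.4444, -30.5178]))
0.12 (np.float64(0.7587253414264037), array([18.8209, 22.0771])) (np.float64(0.6803213909378293), array([ 17.603 ,  37.0941,   1.4472, -36.6807]))
0.124 (np.float64(0.7511758904525282), array([18.2496, 23.3685])) (np.float64(0.666578148710167), array([ 18.8616,  31.7118, -98.8706,  -1.3305]))
```

```bash
sed -i 's|^cal=.*|cal=manip.calibration("wrist");manip.camera("wrist");rs=manip.masks_of("slim_rod","wrist");print([(r["conf"],r["centre"],int(r["region"].sum())) for r in rs]);g=min(rs,key=lambda r:np.hypot(r["centre"][0]-317,r["centre"][1]-310))["region"].astype(np.uint8)|' fit.py; python3 fit.py
```

```text
[(0.58, [314.9, 310.4], 1424)]
0.116 (np.float64(0.09820577961257537), array([ 0.9245, -1.7239])) (np.float64(0.06574208238459944), array([ 0.8345, -3.0101, -0.0126,  2.449 ]))
0.118 (np.float64(0.10961907371882706), array([ 0.7521, -0.5725])) (np.float64(0.06994422639950426), array([ 0.6757, -2.3221, -0.2051,  3.1827]))
0.12 (np.float64(0.12284690378020113), array([ 0.7519, -0.1628])) (np.float64(0.07622163156818651), array([ 0.7305, -1.4615, -0.1095,  3.3348]))
0.124 (np.float64(0.14744645799011535), array([0.2978, 2.4436])) (np.float64(0.08581365253963114), array([ 0.5087,  0.1151, -0.5395,  4.0929]))
```

```bash
python3 -m jog '[{"grip":0,"slide":[-2.6,-2.5,0],"yaw":0},{"grip":0,"slide":[-2.6,-2.5,0],"yaw":0},{"grip":0,"slide":[0,0,0],"yaw":-0.149},{"grip":0,"slide":[0,0,0],"yaw":-0.149},{"grip":0,"slide":[0,0,0],"yaw":-0.149},{"grip":0,"slide":[0,0,0],"yaw":-0.149},{"grip":0,"slide":[0,0,0],"yaw":-0.149},{"grip":0,"slide":[0,0,0],"yaw":-0.149}]'
python3 -m jog '[{"grip":0,"slide":[0,0,0],"yaw":-0.149},{"grip":0,"slide":[0,0,0],"yaw":-0.149},{"grip":0,"slide":[0,0,0],"yaw":-0.149},{"grip":0,"slide":[0,0,0],"yaw":-0.149},{"grip":0,"slide":[0,0,0],"yaw":0},{"grip":0,"slide":[0,0,0],"yaw":0},{"grip":0,"slide":[0,0,0],"yaw":0}]'
sed -i 's|^S=4.*|S=4;x0,y0=(proj(cal,[.5195,.2605,.14])[0]-[50,70]).astype(int);print(x0,y0)|; s|r\["centre"\]\[0\]-317,r\["centre"\]\[1\]-310|*(r["centre"]-proj(cal,[.5195,.2605,.14])[0])|' fit.py
python3 fit.py; python3 -c "
from h import *
print(manip.get_obs()['position'])"
```

```text
clock: 34.95
position: [0.4692, 0.2598, 0.3336]
ee_rot: [0.291, 0.957, 0.0, -0.0]
ft_force: [0.1, -0.2, -0.4]
grip_width: 0.496
grasp_force: 0.0
clock: 35.65
position: [0.4691, 0.26, 0.3335]
ee_rot: [0.002, 1.0, 0.0, 0.0]
ft_force: [-0.4, 0.1, -0.5]
grip_width: 0.499
grasp_force: 0.0
[(0.74, [317.0, 253.1], 12085), (0.65, [313.2, 302.9], 1493)]
265 230
0.116 (np.float64(0.07320441988950277), array([ 0.4133, -2.1158])) (np.float64(0.04338217238274533), array([ 1.5486, -2.1325, -2.0802,  0.0137]))
0.118 (np.float64(0.08239189715621353), array([-0.4299, -2.038 ])) (np.float64(0.04425608215493704), array([ 0.7561, -2.2034, -2.3963,  0.2395]))
0.12 (np.float64(0.09150779896013861), array([-1.021 , -1.9976])) (np.float64(0.045583814089542485), array([-0.0069, -2.081 , -2.8853, -0.0081]))
0.124 (np.float64(0.11094031193761245), array([-2.4082, -1.9378])) (np.float64(0.051540189314936646), array([-1.4798, -2.1174, -3.4737,  0.1295]))
[0.46911003 0.26008047 0.33352737]
```

```bash
python3 -c "
from workcell import manip
print(manip.hand_in())"
```

```text
the job is handed in; nothing more can be done
None
```

The job is handed in at about 36 s of the 64 s: the slim rod was laid in the cradle and let go, then lowered into the sample tube and released. The camera fit shows it standing upright, its collar within about 2 mm of my mouth estimate. I never went back to check the thick rod and the hand-in returned no verdict, but nothing I did touched it.

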